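# Refit the selector lever on a surplus selector unit

## Robot

A 6-joint arm with a two-finger parallel gripper is mounted at the origin on the work surface. World frame = base frame: x ahead of the robot, y to its left, z up, the work surface at z = 0. Lengths are in m, angles in degrees, forces in N, time in s.
With the tool pointing down it reaches from about 0.35 to 0.95 m from the base axis. Payload 17.4 kg.
Tool frame: the origin (TCP) lies midway between the tips of the shut fingers; the grasp point (between the pads) lies 19 mm behind it (arm.grip_depth is the distance from the TCP to the grasp point, in m); z points along the fingers, y is the direction in which the jaws open and shut (so a half turn about z gives the same grasp; the last joint's range is limited). The gripper opens to 93 mm and grips with 3 to 60 N. Pads are 15 mm wide; open, the fingers measure 128 mm over their backs; the gripper's body (75 mm by 188 mm) begins 65 mm behind the grasp point.
Start: joints at [72.663, 6.646, 82.598, -0, 90.757, -2.166], TCP at [0.177, 0.651, 0.187] pointing down, gripper open.
Joint ranges: [-162.19, 162.19], [-47.58, 125.68], [4.15, 143.07], [-65.23, 245.23], [0.69, 171.88], [-170.13, 170.13]. Speed limits (degrees/s): [108.29, 108.29, 127.2, 180, 180, 180].

## Interface

Orientations are given as [roll, pitch, yaw] about the fixed x, y, z axes, in that order (R = Rz(yaw) Ry(pitch) Rx(roll)).
In Python, from bench import telemetry, eyes, ticket, arm gives the robot as it stands.
- The arm moves only by the tool drive_tool, never from a script. Its argument "commands" is a list of rows, each an object with "hand": the finger opening in mm, from 0 to 93; "xyz": the shift along the tool's x, y, z in mm, a list of three; "delta_rot": the turn, a rotation vector about the tool's x, y, z in degrees, a list of three. In form: [{"hand": hand, "xyz": [tx, ty, tz], "delta_rot": [rx, ry, rz]}, ...]. A call has exactly 10 rows; each row is the pose to reach, as a shift and turn from the pose commanded when the call began, along the tool's axes at that moment; what a row does not reach only later rows make up. A row lasts 1/10 s, in which the tool goes at most 50 mm and 8.59 degrees, less where a joint would pass 70% of its speed; a pose out of reach is approached as far as the arm can. A call with a gripper value outside its range is refused whole. The fingers move at their own pace and stop on an object; "newtons" is the grip in N (left out, the last holds). Time passes only in rows, so rows that repeat a pose let the fingers close, or fill a call up. It gives the time, the measured TCP pose, the force and the opening at its end, in the units of the state.
- telemetry.sense(): the state, without advancing time (a new reading comes with each control period).
- eyes.read_camera(name): name is "side" or "top" or "wrist"; returns a dict with "pixels" (384x512x3 uint8, red, green, blue), "mtx" (3x3 intrinsics, pixels), "dist" ([k1, k2, p1, p2, k3] as OpenCV has them; the pictures are not rectified), "rvec" (rotation vector, rad) and "tvec" (3), from world to camera coordinates, as OpenCV has them. Camera axes: x right, y down, z forward; pixel columns grow to the right and rows downward; lengths in m; the calibration is good to about 2 mm. A picture is of the moment at which its call begins. There is no depth.
- ticket.finish_job(): hands the job in, once; it reports no verdict.
The state is a dict: "time": time; "joint_positions": joint angles; "joint_velocities": joint speeds; "effort": joint torques, N m; "position": TCP position; "tool_rot": TCP orientation; "force": force on the tool from outside, world axes, zero at the start; "moment": the same for the moment, N m; "width": finger opening in m.
Only numpy, scipy, OpenCV 4.12 (cv2) and the standard library are available. Lean on these libraries where they do the work, as an engineer would, in place of code of your own. Each camera call takes 0.05 s, during which the arm holds its last target.

## Task

Use the flat-bladed pry tool to lever up the dust cap of the selector unit by its tab until the cap has fallen fully open, and lay the tool back down on the bench. Then turn the loose lever so that its bore matches the splined spindle, slide it onto the spindle until the hub rests fully home on the shoulder, and let go. Do not knock over the amber glass jar.

Things in the scene. Friction and masses are not known exactly. Their poses are not given: they have to be found in the camera images.
- unit: Selector unit, fixed: grey metal box 110 x 110 mm, its flat deck at z = 60 mm, with a raised aluminium plinth 64 x 64 mm and 14 mm high (top z = 74 mm) at the middle of its far edge. Origin: centre of the underside. x points from its front (robot side) to its back, z up. The spindle's axis is at x = +23 mm, the cap's hinge line (along y) at x = +55 mm, z = 74 mm
- cap (a joint): Opening of the dust cap, rad: 0 shut, 2.7 at its stop. A hollow white plastic cap 64 x 64 mm, 42 mm high, 80 g, on the plinth over the spindle, hinged at its far lower edge, so its front rises. Turns easily; falls shut below about 0.9 rad, falls open by itself beyond about 1.2 rad and then hangs behind the unit
- cap_tab (a point): Middle of the underside of the cap's pry tab: a lip 44 mm wide, 14 mm deep, 3 mm thick on the cap's lower front edge, 71 mm from the hinge line. When shut (z = 74 mm) it overhangs the deck with a 14 mm gap below, closed 7 mm behind this point by the plinth; the deck reaches 39 mm further forward. Moves with the cap; axes as the unit's when shut
- spindle_seat (a point): Centre of the shoulder (disc 32 mm across, top z = 77 mm) where the hub must rest. The steel spindle rises from it: core 11 mm across, 31 mm high, bevelled end; three round-topped splines 7 mm wide, 26 mm high, reaching 12.5 mm from the axis at its +y, -x, -y sides. Its +x side is bare: the lever's arm goes that way. z up. Stiff to turn (0.4 N m), not locked
- lever_hub (a point): Centre (half-way up) of the loose lever's hub: dark steel block 40 x 40 mm, 30 mm high, standing on the bench. Upright through bore with three slots 9.5 mm wide reaching 14 mm out at its +y, -x, -y sides, none at +x. A black arm, 14 mm wide, 9 mm thick, leaves along +x, 3 mm above half-height, to a 24 mm ball 108 mm out. z up. 220 g, mostly hub
- pry_grip (a point): Centre (half-way up) of the wooden handle of the loose pry tool lying on the bench: handle 90 mm long (x), 20 mm wide (y), 24 mm high (z). A flat steel blade, 22 mm wide and 3 mm thick, leaves it along +x at half its height; its tip is 135 mm from this point. 130 g
- jar: Amber glass jar with a white lid, 52 mm in diameter, 75 mm high, standing on the bench near the unit; origin at the centre of its underside, z up. Must stay standing
Not all that is in view belongs to the job. What is meant by the part that bears pry_grip is not yellow, and is the smaller of those in its own colour.

How it is judged (in metres and radians):
On the way, in this order (a step that is already met when the one before it is completed fails the run):
1. the pry tool, touching the cap, has levered it up by more than 0.4 rad (value of joint cap above 0.4 rad and contact force between pry_tool and cap above 0.05 N).
2. the cap has fallen fully open (more than 2.4 rad) (value of joint cap above 2.4 rad), for 0.2 s.
3. the pry tool lies flat on the bench again (height (world z) of pry_grip below 0.02 m and angle between pry_grip's own z axis and vertical below 0.2 rad), for 0.2 s.
4. the lever's hub is on the splines, indexed and down on the shoulder (horizontal distance between lever_hub and spindle_seat below 0.004 m and z of lever_hub in the frame of spindle_seat below 0.019 m and angle between the x axis of lever_hub and the x axis of spindle_seat, either way round below 0.25 rad), for 0.2 s.
At the end, for the whole second after the job is handed in: Cap open beyond 2.4 rad; hub on the spindle within 4 mm of its axis, centre 11 to 19 mm above the shoulder (15 = home), upright within 0.1 rad, arm along the spindle's bare side within 0.25 rad; pry tool flat on the bench (handle centre below 20 mm, tilt under 0.2 rad) (all of step 3 and all of step 4 and value of joint cap above 2.4 rad and z of lever_hub in the frame of spindle_seat above 0.011 m and angle between lever_hub's own z axis and vertical below 0.1 rad); the robot touches nothing.
It fails at once if the amber glass jar is tipped over (angle between jar's own z axis and vertical above 0.6 rad).
It also fails if it takes over 72 s, if anything falls off the work surface, if the arm or the gripper's body presses on something with over 40 N, if the wrist force passes 120 N, or if a joint passes its speed limit or range.

## Working session

There is one attempt and no reset: what is moved stays moved. The work goes in short steps, Python scripts to look and compute and a tool call to move; the robot and the scene stay as the last step left them, time stands still between calls to the robot, and variables do not carry over. Pictures are saved under pics/ and viewed, and the job is handed in when it is done.

Besides the shell and the picture viewer there is one more tool, called as name(argument=value, ...) on one line, values as JSON. drive_tool: Moves the arm, as the interface text tells. Its arguments: {"type":"object","properties":{"commands":{"type":"array"},"newtons":{"type":"number"}},"required":["commands"]}

```bash
ls; mkdir -p pics; python3 - <<'E'
from bench import telemetry, eyes, ticket, arm
import cv2,numpy as np
print(telemetry.sense())
print(arm.grip_depth)
for n in ["side","top","wrist"]:
    d=eyes.read_camera(n); cv2.imwrite(f"pics/{n}0.png",d["pixels"][:,:,::-1])
    print(n,d["mtx"].tolist(),d["dist"],d["rvec"],d["tvec"], (-cv2.Rodrigues(np.array(d["rvec"]))[0].T@np.array(d["tvec"]).reshape(3)))
E
```

```text
pics
{'time': 0.0, 'joint_positions': array([ 7.26622882e+01,  6.67473483e+00,  8.26354836e+01, -6.72720475e-04,
        9.07564039e+01, -2.16697319e+00]), 'joint_velocities': array([-0.0072406 ,  0.06508524, -0.04131583, -0.04594755,  0.1077879 ,
        0.11875406]), 'effort': array([ 2.32533994e-04, -7.21230125e+01, -6.22650790e+01,  7.80660985e-02,
        2.30806670e-02, -8.13942415e-05]), 'position': array([0.17659976, 0.65124129, 0.18670086]), 'tool_rot': array([-1.79933400e+02, -1.84691700e-03,  1.64829252e+02]), 'force': array([-0.37938593,  0.06947602, -0.6898617 ]), 'moment': array([0.03760345, 0.01783066, 0.02475941]), 'width': 0.09281235182153763}
0.0188
side [[352.12199826315117, 0.0, 256.54557245460717], [0.0, 352.12199826315117, 185.8679853406465], [0.0, 0.0, 1.0]] [-0.02619471  0.          0.          0.          0.        ] [ 2.23115403 -0.33492942  0.14652064] [-0.45657551  0.25373951  0.94957717] [ 0.27719567 -0.68737018  0.79071268]
top [[399.9097638417383, 0.0, 254.90470377455324], [0.0, 399.9097638417383, 189.76919859105342], [0.0, 0.0, 1.0]] [-0.06706854  0.          0.          0.          0.        ] [ 2.07652535 -2.14171456  0.18399123] [0.15065051 0.51867774 1.07833589] [0.30356041 0.1141387  1.16161693]
wrist [[280.5001142966554, 0.0, 252.74069710172512], [0.0, 280.5001142966554, 188.70243410607213], [0.0, 0.0, 1.0]] [-0.03439923  0.          0.          0.          0.        ] [-2.33232535 -1.78465016 -0.21898096] [-0.67443618 -0.02876198  0.39064101] [0.11156355 0.66923769 0.38466387]
```

View pics/side0.png

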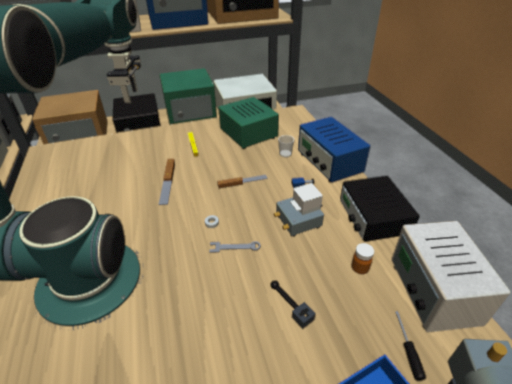

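View pics/top0.png

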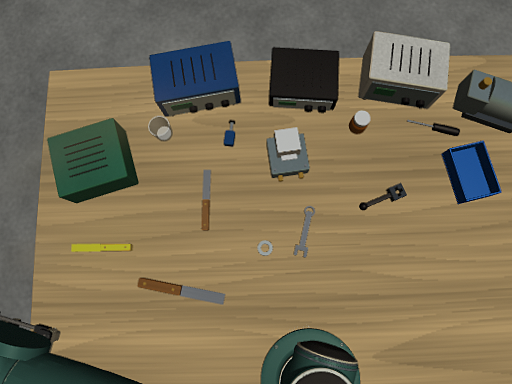

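View pics/wrist0.png

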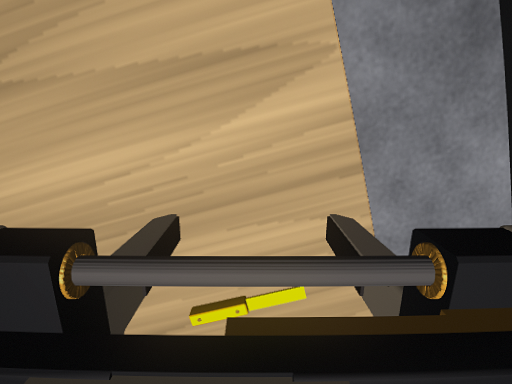

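```bash
cat > h.py <<'E'
import cv2,numpy as np
from bench import telemetry, eyes, ticket, arm
def cam(n): return eyes.read_camera(n)
def RT(d): return cv2.Rodrigues(np.array(d["rvec"],float))[0],np.array(d["tvec"],float).reshape(3)
def toplane(d,px,z):
    px=np.array(px,float).reshape(-1,1,2)
    u=cv2.undistortPoints(px,np.array(d["mtx"]),np.array(d["dist"])).reshape(-1,2)
    R,t=RT(d); c=-R.T@t
    r=np.c_[u,np.ones(len(u))]@R
    z=np.broadcast_to(z,len(u))
    return c+r*((z-c[2])/r[:,2])[:,None]
def proj(d,P):
    return cv2.projectPoints(np.array(P,float).reshape(-1,1,3),np.array(d["rvec"],float),np.array(d["tvec"],float),np.array(d["mtx"]),np.array(d["dist"]))[0].reshape(-1,2)
def tri(d1,p1,d2,p2):
    from scipy.optimize import least_squares
    f=lambda X:np.r_[proj(d1,X)[0]-p1,proj(d2,X)[0]-p2]
    s=least_squares(f,[0.5,0.1,0.05]);return s.x,s.fun
def crop(d,name,x0,y0,w,h,k):
    im=d["pixels"][y0:y0+h,x0:x0+w,::-1]
    im=cv2.resize(np.ascontiguousarray(im),None,fx=k,fy=k,interpolation=cv2.INTER_CUBIC)
    for i in range(0,w,10):
        cv2.line(im,(i*k,0),(i*k,6 if (x0+i)%50 else 14),(0,0,255),1)
    for i in range(0,h,10):
        cv2.line(im,(0,i*k),(6 if (y0+i)%50 else 14,i*k),(0,0,255),1)
    cv2.imwrite("pics/"+name,im)
E
python3 - <<'E'
from h import *
d=cam("top")
crop(d,"t_unit.png",250,110,80,80,7)
crop(d,"t_tools.png",130,160,100,150,4)
crop(d,"t_lever.png",340,100,80,120,5)
s=cam("side")
crop(s,"s_unit.png",260,170,120,110,6)
crop(s,"s_tools.png",150,120,140,100,5)
crop(s,"s_lever.png",260,270,70,70,7)
import pickle;pickle.dump((d,s),open("d0.pkl","wb"))
print(toplane(d,[[182,290],[206,200]],.012))
E
```

```text
[[0.24972414 0.34924514 0.012     ]
 [0.50534754 0.2793249  0.012     ]]
```

View pics/t_unit.png

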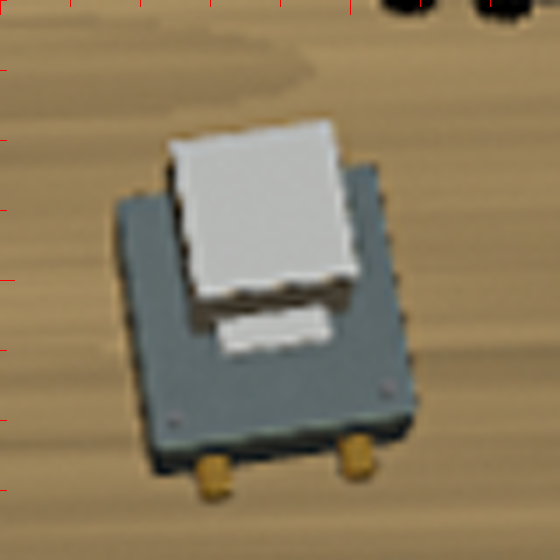

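View pics/t_tools.png

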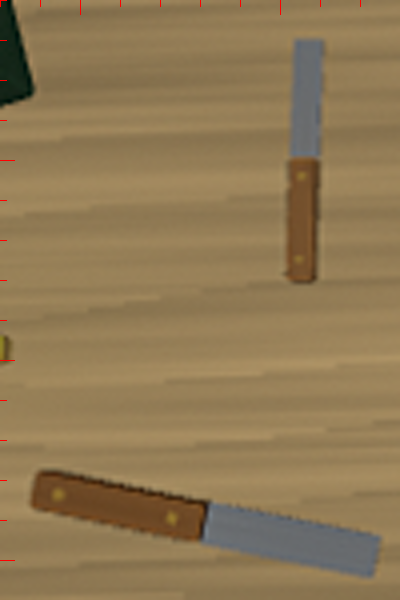

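View pics/t_lever.png

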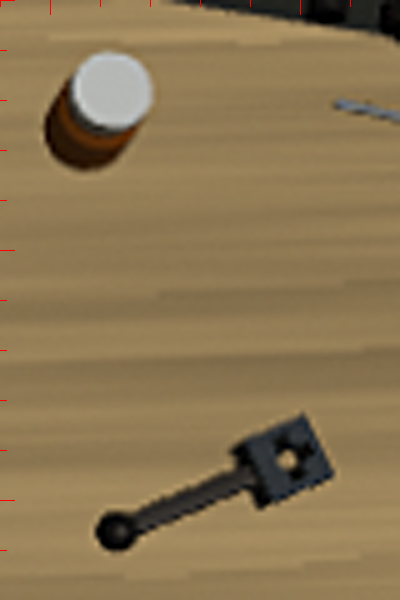

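View pics/s_unit.png

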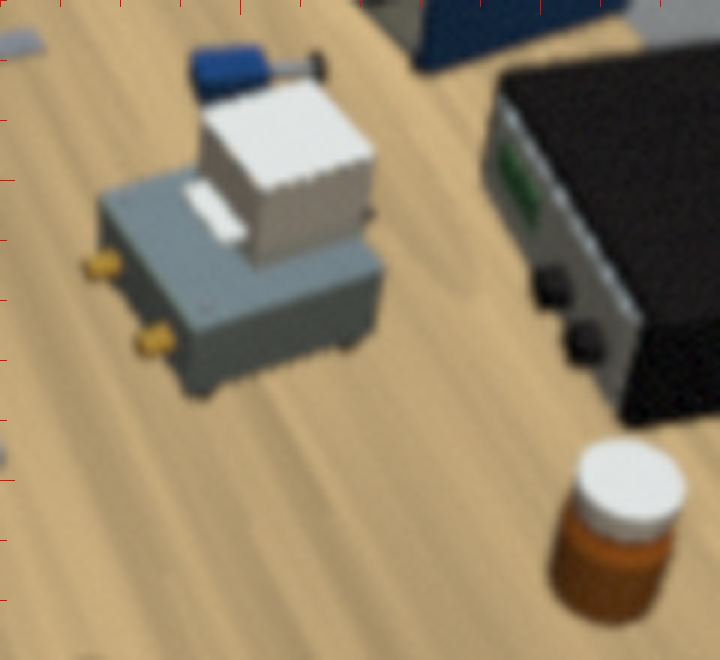

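View pics/s_tools.png

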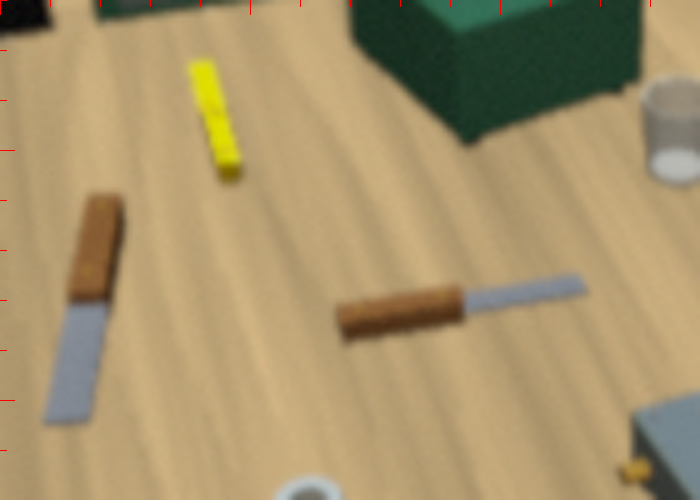

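View pics/s_lever.png

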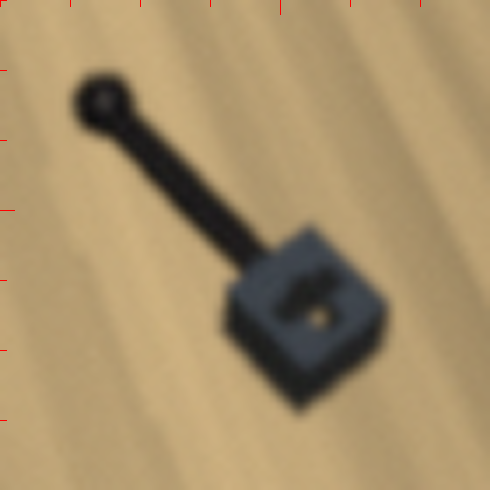

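```bash
python3 - <<'E'
from h import *
import pickle
d,s=pickle.load(open("d0.pkl","rb"))
f=lambda L,x0,y0,k:np.array(L,float)/k+[x0-.5+.5/k,y0-.5+.5/k]
np.set_printoptions(precision=4,suppress=True)
def show(n,P):
    print(n);print(P)
    if len(P)==4:
        print("mean",P.mean(0),"sides",[round(np.linalg.norm(P[i]-P[(i+1)%4]),4) for i in range(4)])
show("small handle",toplane(d,f([[287,281],[316,282],[318,158],[289,158]],130,160,4),.024))
show("small tip",toplane(d,f([[294,39],[324,39]],130,160,4),.0135))
show("big handle",toplane(d,f([[30,508],[40,470],[210,502],[203,541]],130,160,4),.03))
show("deck FL FR BR BL",toplane(d,f([[153,448],[412,414],[376,166],[117,202]],250,110,7),.06))
show("cap FL FR BR BL",toplane(d,f([[197,300],[357,274],[330,120],[170,143]],250,110,7),.116))
show("tab front",toplane(d,f([[224,355],[332,340]],250,110,7),.077))
show("hub",toplane(d,f([[232,450],[303,412],[334,473],[262,510]],340,100,5),.03))
show("bore",toplane(d,f([[288,460]],340,100,5),.03))
show("ball",toplane(d,f([[116,531]],340,100,5),.018))
show("jar top",toplane(d,f([[113,91]],340,100,5),.075))
# side
show("S deck FL FR BR",toplane(s,f([[98,200],[195,332],[384,268]],260,170,6),.06))
show("S cap FL FR BR BL",toplane(s,f([[265,192],[375,153],[312,82],[200,115]],260,170,6),.116))
show("S hub",toplane(s,f([[228,292],[308,225],[389,307],[303,372]],260,270,7),.03))
show("S ball",toplane(s,f([[104,103]],260,270,7),.018))
show("S handle",toplane(s,f([[336,305],[345,325],[466,302],[460,287]],150,120,5),.024))
show("S tip",toplane(s,f([[577,274],[588,292]],150,120,5),.0135))
show("S jar",toplane(s,f([[630,482]],260,170,6),.075))
E
```

```text
small handle
[[0.417  0.2914 0.024 ]
 [0.4157 0.2706 0.024 ]
 [0.5055 0.2685 0.024 ]
 [0.5062 0.2896 0.024 ]]
mean [0.4611 0.28   0.024 ] sides [np.float64(0.0209), np.float64(0.0899), np.float64(0.0211), np.float64(0.0892)]
small tip
[[0.5976 0.2873 0.0135]
 [0.5969 0.2649 0.0135]]
big handle
[[0.2623 0.4725 0.03  ]
 [0.2883 0.4658 0.03  ]
 [0.2639 0.3452 0.03  ]
 [0.2374 0.3501 0.03  ]]
mean [0.263  0.4084 0.03  ] sides [np.float64(0.0269), np.float64(0.1231), np.float64(0.0269), np.float64(0.1249)]
deck FL FR BR BL
[[ 0.5667  0.0863  0.06  ]
 [ 0.5773 -0.0189  0.06  ]
 [ 0.6831 -0.01    0.06  ]
 [ 0.6713  0.0973  0.06  ]]
mean [0.6246 0.0387 0.06  ] sides [np.float64(0.1058), np.float64(0.1062), np.float64(0.1079), np.float64(0.1052)]
cap FL FR BR BL
[[0.6117 0.0685 0.116 ]
 [0.6201 0.0061 0.116 ]
 [0.6834 0.0133 0.116 ]
 [0.6761 0.0765 0.116 ]]
mean [0.6478 0.0411 0.116 ] sides [np.float64(0.063), np.float64(0.0638), np.float64(0.0636), np.float64(0.0649)]
tab front
[[0.6    0.057  0.077 ]
 [0.6047 0.0135 0.077 ]]
hub
[[ 0.5154 -0.2429  0.03  ]
 [ 0.5364 -0.2864  0.03  ]
 [ 0.5  
[... 469 characters left out ...]
1 0.116 ]]
mean [0.6481 0.0378 0.116 ] sides [np.float64(0.0635), np.float64(0.061), np.float64(0.0647), np.float64(0.0641)]
S hub
[[ 0.4852 -0.2676  0.03  ]
 [ 0.5212 -0.2517  0.03  ]
 [ 0.5352 -0.2891  0.03  ]
 [ 0.4982 -0.3025  0.03  ]]
mean [ 0.51   -0.2777  0.03  ] sides [np.float64(0.0394), np.float64(0.04), np.float64(0.0393), np.float64(0.0373)]
S ball
[[ 0.4728 -0.1748  0.018 ]]
S handle
[[0.4184 0.2905 0.024 ]
 [0.4198 0.2664 0.024 ]
 [0.5069 0.2661 0.024 ]
 [0.5074 0.2842 0.024 ]]
mean [0.4631 0.2768 0.024 ] sides [np.float64(0.0241), np.float64(0.0871), np.float64(0.0181), np.float64(0.0891)]
S tip
[[0.596  0.2868 0.0135]
 [0.597  0.264  0.0135]]
S jar
[[ 0.7199 -0.1822  0.075 ]]
```

```bash
cat >> h.py <<'E'
from scipy.spatial.transform import Rotation as Ro
np.set_printoptions(precision=4,suppress=True)
def Rt(rpy): return Ro.from_euler("xyz",rpy,degrees=True)
def delta(p,rpy,p0=None,rpy0=None):
    s=telemetry.sense()
    p0=s["position"] if p0 is None else np.array(p0); rpy0=s["tool_rot"] if rpy0 is None else rpy0
    R0=Rt(rpy0)
    print("xyz mm",np.round(R0.inv().apply(np.array(p)-p0)*1000,1),"rot",np.round((R0.inv()*Rt(rpy)).as_rotvec(degrees=True),2))
def st():
    s=telemetry.sense();print("t",s["time"],"p",s["position"],"rpy",s["tool_rot"],"F",s["force"],"w",s["width"])
E
python3 -c "
from h import *
delta([.462,.279,.12],[180,0,178.4])"
```

```text
xyz mm [-372.9 -284.7   67.2] rot [ -0.03  -0.   -13.57]
```

drive_tool(commands=[{"hand": 93,"xyz": [-40,-30,7],"delta_rot": [0,0,-2]},{"hand": 93,"xyz": [-80,-60,14],"delta_rot": [0,0,-4]},{"hand": 93,"xyz": [-120,-92,21],"delta_rot": [0,0,-6]},{"hand": 93,"xyz": [-160,-122,28],"delta_rot": [0,0,-8]},{"hand": 93,"xyz": [-200,-153,36],"delta_rot": [0,0,-10]},{"hand": 93,"xyz": [-240,-183,43],"delta_rot": [0,0,-12]},{"hand": 93,"xyz": [-280,-214,50],"delta_rot": [0,0,-13.5]},{"hand": 93,"xyz": [-320,-244,57],"delta_rot": [0,0,-13.5]},{"hand": 93,"xyz": [-352,-269,63],"delta_rot": [0,0,-13.5]},{"hand": 93,"xyz": [-373,-285,67],"delta_rot": [0,0,-13.5]}])

```text
time: 1.25
position: [0.4634, 0.276, 0.12]
tool_rot: [-180.0, 0.0, 178.2]
force: [-0.5, 0.8, 0.2]
width: 0.0931
```

```bash
python3 -c "
from h import *
st(); d=cam('wrist'); st(); cv2.imwrite('pics/w1.png',d['pixels'][:,:,::-1]); import pickle; pickle.dump(d,open('w1.pkl','wb'))
print(proj(d,[[.462,.279,.024],[.597,.276,.0135]]))"
```

```text
t 1.25 p [0.4634 0.276  0.12  ] rpy [-179.9698    0.0015  178.2228] F [-0.4881  0.7892  0.1524] w 0.0930736769851569
t 1.3 p [0.4646 0.2744 0.1194] rpy [-179.912    -0.0019  178.1714] F [ 0.7315 -2.2182 -0.5045] w 0.09282413124549745
[[255.5237 181.5343]
 [256.1321 286.6555]]
```

View pics/w1.png

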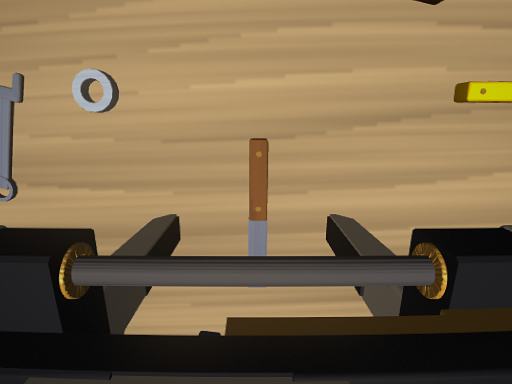

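drive_tool(commands=[{"hand": 93,"xyz": [0,1,0],"delta_rot": [0,0,0]},{"hand": 93,"xyz": [0,1,20],"delta_rot": [0,0,0]},{"hand": 93,"xyz": [0,1,50],"delta_rot": [0,0,0]},{"hand": 93,"xyz": [0,1,80],"delta_rot": [0,0,0]},{"hand": 93,"xyz": [0,1,100],"delta_rot": [0,0,0]},{"hand": 93,"xyz": [0,1,110],"delta_rot": [0,0,0]},{"hand": 93,"xyz": [0,1,115],"delta_rot": [0,0,0]},{"hand": 93,"xyz": [0,1,116],"delta_rot": [0,0,0]},{"hand": 60,"xyz": [0,1,116],"delta_rot": [0,0,0]},{"hand": 40,"xyz": [0,1,116],"delta_rot": [0,0,0]}], newtons=40)

```text
time: 2.3
position: [0.4625, 0.2801, 0.0055]
tool_rot: [180.0, 0.1, 178.3]
force: [-0.1, -0.6, -0.2]
width: 0.0815
```

drive_tool(commands=[{"hand": 10,"xyz": [0,0,0],"delta_rot": [0,0,0]},{"hand": 10,"xyz": [0,0,0],"delta_rot": [0,0,0]},{"hand": 10,"xyz": [0,0,0],"delta_rot": [0,0,0]},{"hand": 10,"xyz": [0,0,0],"delta_rot": [0,0,0]},{"hand": 10,"xyz": [0,0,0],"delta_rot": [0,0,0]},{"hand": 10,"xyz": [0,0,0],"delta_rot": [0,0,0]},{"hand": 10,"xyz": [0,0,-20],"delta_rot": [0,0,0]},{"hand": 10,"xyz": [0,0,-50],"delta_rot": [0,0,0]},{"hand": 10,"xyz": [0,0,-80],"delta_rot": [0,0,0]},{"hand": 10,"xyz": [0,0,-90],"delta_rot": [0,0,0]}])

```text
time: 3.3
position: [0.4631, 0.2803, 0.0976]
tool_rot: [179.9, 0.2, 178.3]
force: [-0.5, 0.1, -0.5]
width: 0.0101
```

```bash
python3 -c "
from h import *
st(); d=cam('side');w=cam('wrist'); t=cam('top'); cv2.imwrite('pics/w2.png',w['pixels'][:,:,::-1]); 
crop(d,'s2.png',140,100,200,150,4);crop(t,'t2.png',180,100,150,130,5)
import pickle; pickle.dump((d,w,t),open('2.pkl','wb'))
st()"
```

```text
t 3.3 p [0.4631 0.2803 0.0976] rpy [179.8958   0.1838 178.33  ] F [-0.4588  0.0947 -0.5234] w 0.010131470984962598
t 3.45 p [0.4621 0.2798 0.0941] rpy [179.9933   0.0143 178.3307] F [ 1.0791  0.0095 -1.9561] w 0.010121026298040195
```

View pics/w2.png

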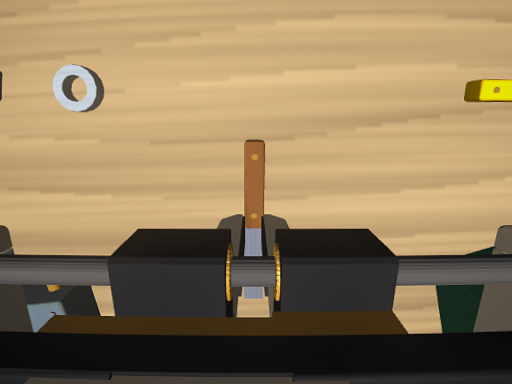

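View pics/s2.png

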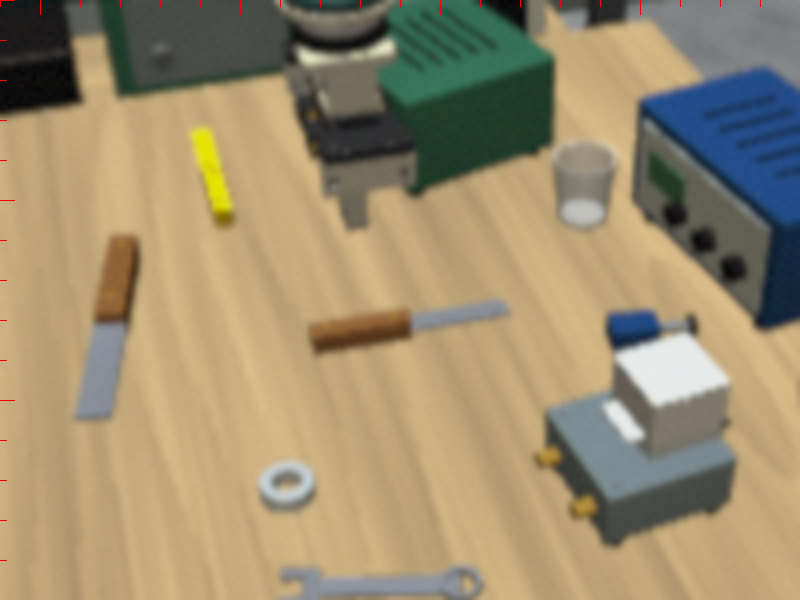

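View pics/t2.png

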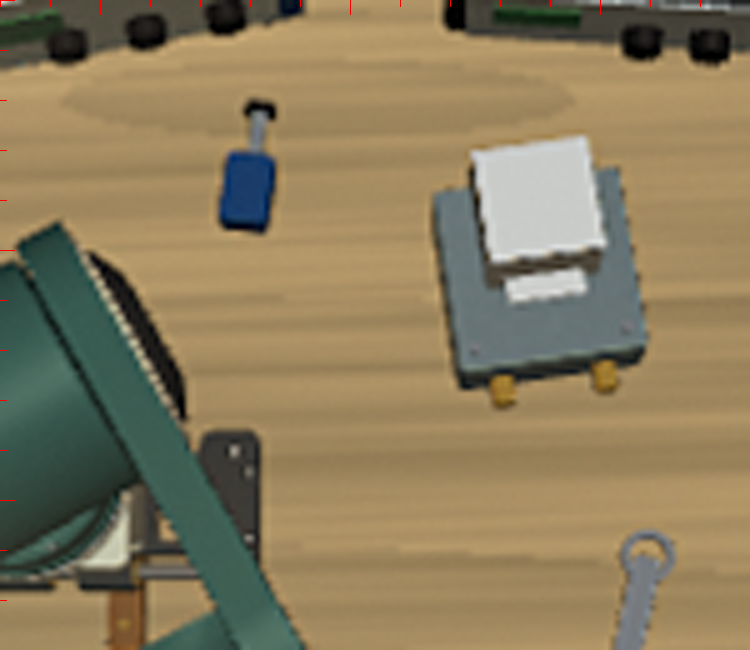

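drive_tool(commands=[{"hand": 45,"xyz": [0,0,0],"delta_rot": [0,0,0]},{"hand": 45,"xyz": [0,0,10],"delta_rot": [0,0,0]},{"hand": 45,"xyz": [0,0,20],"delta_rot": [0,0,0]},{"hand": 45,"xyz": [0,0,30],"delta_rot": [0,0,0]},{"hand": 45,"xyz": [0,0,40],"delta_rot": [0,0,0]},{"hand": 45,"xyz": [0,0,55],"delta_rot": [0,0,0]},{"hand": 45,"xyz": [0,0,70],"delta_rot": [0,0,0]},{"hand": 45,"xyz": [0,0,82],"delta_rot": [0,0,0]},{"hand": 45,"xyz": [0,0,89],"delta_rot": [0,0,0]},{"hand": 10,"xyz": [0,0,90],"delta_rot": [0,0,0]}])

```text
time: 4.45
position: [0.4617, 0.2796, 0.0034]
tool_rot: [-180.0, -0.1, 178.3]
force: [-0.5, 0.4, -0.7]
width: 0.041
```

drive_tool(commands=[{"hand": 10,"xyz": [0,0,0],"delta_rot": [0,0,0]},{"hand": 10,"xyz": [0,0,0],"delta_rot": [0,0,0]},{"hand": 10,"xyz": [0,0,0],"delta_rot": [0,0,0]},{"hand": 10,"xyz": [0,0,0],"delta_rot": [0,0,0]},{"hand": 10,"xyz": [0,0,0],"delta_rot": [0,0,0]},{"hand": 10,"xyz": [0,0,0],"delta_rot": [0,0,0]},{"hand": 10,"xyz": [0,0,0],"delta_rot": [0,0,0]},{"hand": 10,"xyz": [0,0,0],"delta_rot": [0,0,0]},{"hand": 10,"xyz": [0,0,0],"delta_rot": [0,0,0]},{"hand": 10,"xyz": [0,0,0],"delta_rot": [0,0,0]}])

```text
time: 5.45
position: [0.4621, 0.2798, 0.0044]
tool_rot: [-180.0, -0.0, 178.3]
force: [1.2, 0.2, -0.0]
width: 0.01
```

```bash
python3 -c "
from h import *
d=cam('side');w=cam('wrist'); cv2.imwrite('pics/w3.png',w['pixels'][:,:,::-1]); 
crop(d,'s3.png',180,130,120,100,6)
print(proj(d,[[.4621,.2798,.004],[.4621,.2798,.05],[.597,.276,.0135]]))
st()"
```

```text
[[229.872  184.4921]
 [229.1174 174.2144]
 [266.1708 176.0716]]
t 5.55 p [0.4621 0.2798 0.0044] rpy [-179.9982   -0.002   178.3285] F [ 0.6462  0.249  -0.3147] w 0.009841029383677253
```

View pics/w3.png

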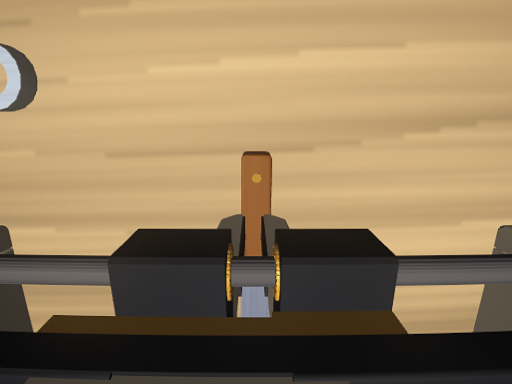

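View pics/s3.png

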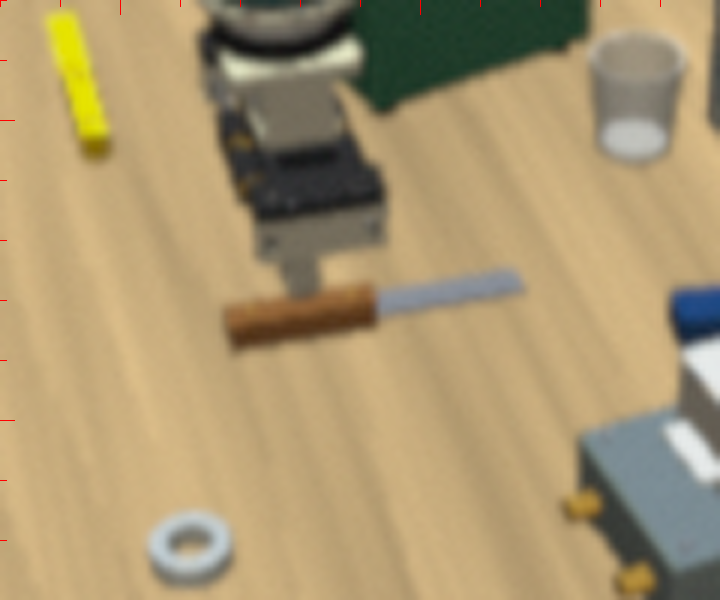

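```bash
python3 -c "
from h import *
d=cam('side')
for y in (.257,.275,.2798): print(y,[proj(d,[.4621,y,z])[0].round(1).tolist() for z in (.004,.024,.03,.04,.06,.1)])
crop(d,'s4.png',205,150,60,50,12)
st()"
```

```text
0.257 [[231.4, 188.4], [231.1, 183.9], [231.0, 182.6], [230.8, 180.3], [230.5, 175.7], [229.8, 166.2]]
0.275 [[230.2, 185.3], [229.9, 180.9], [229.8, 179.5], [229.6, 177.3], [229.3, 172.7], [228.6, 163.3]]
0.2798 [[229.9, 184.5], [229.5, 180.1], [229.4, 178.7], [229.3, 176.5], [228.9, 171.9], [228.3, 162.5]]
t 5.6 p [0.4621 0.2798 0.0044] rpy [-179.9973   -0.0021  178.3286] F [-0.235   0.6828 -0.5453] w 0.010396412660257622
```

View pics/s4.png

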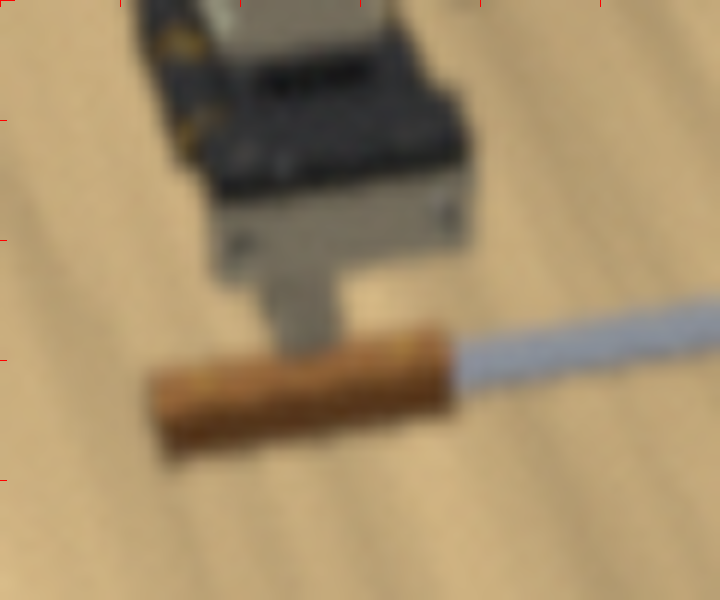

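drive_tool(commands=[{"hand": 0,"xyz": [0,0,0],"delta_rot": [0,0,0]},{"hand": 0,"xyz": [0,0,0],"delta_rot": [0,0,0]},{"hand": 0,"xyz": [0,0,0],"delta_rot": [0,0,0]},{"hand": 0,"xyz": [0,0,-3],"delta_rot": [0,0,0]},{"hand": 0,"xyz": [0,0,-8],"delta_rot": [0,0,0]},{"hand": 0,"xyz": [0,0,-16],"delta_rot": [0,0,0]},{"hand": 0,"xyz": [0,0,-26],"delta_rot": [0,0,0]},{"hand": 0,"xyz": [0,0,-36],"delta_rot": [0,0,0]},{"hand": 0,"xyz": [0,0,-40],"delta_rot": [0,0,0]},{"hand": 0,"xyz": [0,0,-40],"delta_rot": [0,0,0]}])

```text
time: 6.6
position: [0.4625, 0.28, 0.0454]
tool_rot: [180.0, 0.1, 178.3]
force: [-0.2, 0.2, -0.4]
width: 0.0006
```

```bash
python3 -c "
from h import *
d=cam('side')
crop(d,'s5.png',205,150,60,50,12)
w=cam('wrist'); cv2.imwrite('pics/w5.png',w['pixels'][:,:,::-1]); 
st()"
```

```text
t 6.7 p [0.462  0.2797 0.0443] rpy [-179.9974   -0.0034  178.326 ] F [-0.8997 -0.3345 -0.3997] w 0.00044311377930063875
```

View pics/s5.png

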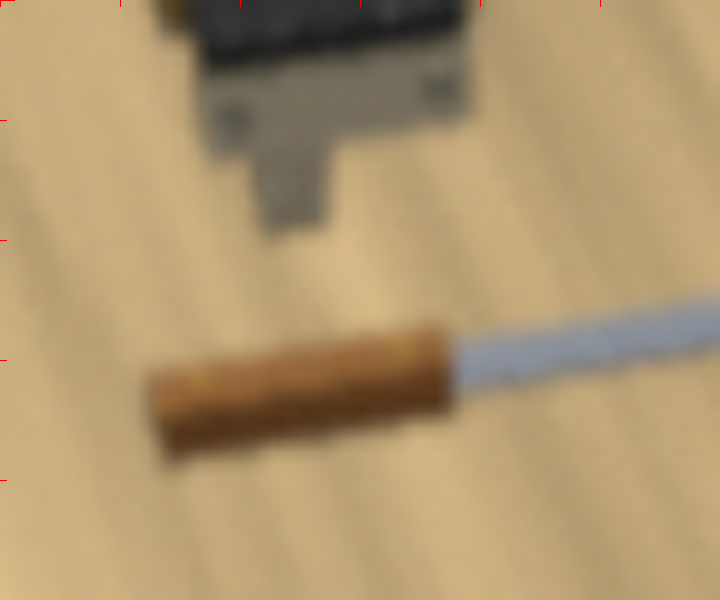

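View pics/w5.png

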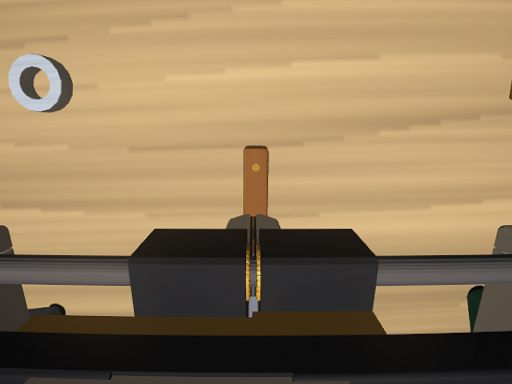

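```bash
python3 -c "
from h import *
import pickle
d=pickle.load(open('w1.pkl','rb'))
print('cam', -RT(d)[0].T@RT(d)[1])
print(proj(d,[[.4165,.281,.024],[.506,.279,.024],[.4165,.291,.024],[.4157,.2706,.024]]))
w=cam('wrist');R,t=RT(w);c=-R.T@t;print('cam now',c, 'fwd',R[2]); st()
p=telemetry.sense()['position']
for dz in (0,.028): print(proj(w,[p+[-.0075,0,dz],p+[-.0075,0,dz+.02],p+[.0075,0,dz]]).round(1).tolist())
print(telemetry.sense()['joint_positions'],[a for a in dir(arm) if a[0]!='_'])
t=cam('top'); cv2.imwrite('pics/t5.png',t['pixels'][:,:,::-1]);crop(t,'t5.png',150,130,100,120,6)
print(proj(t,[p,p+[0,0,.028]]))
"
```

```text
cam [0.396  0.2785 0.3179]
[[256.1991 138.5897]
 [256.6506 220.1392]
 [265.8607 138.2919]
 [246.128  138.1222]]
cam now [0.3946 0.282  0.2422] fwd [ 0.2436 -0.0081 -0.9698]
t 6.75 p [0.4619 0.2797 0.0441] rpy [-179.9849   -0.0233  178.3287] F [-0.8758  0.6139 -0.3854] w 0.0007125278313053895
[[252.3, 201.9], [252.2, 210.6], [252.9, 221.1]]
[[252.2, 214.6], [252.1, 226.2], [252.9, 236.3]]
[ 28.4877  -5.884  108.7254  -0.0014  77.1864 -59.8407] ['Unreachable', 'grip_depth']
[[204.3238 213.2153]
 [202.8218 211.8358]]
```

View pics/t5.png

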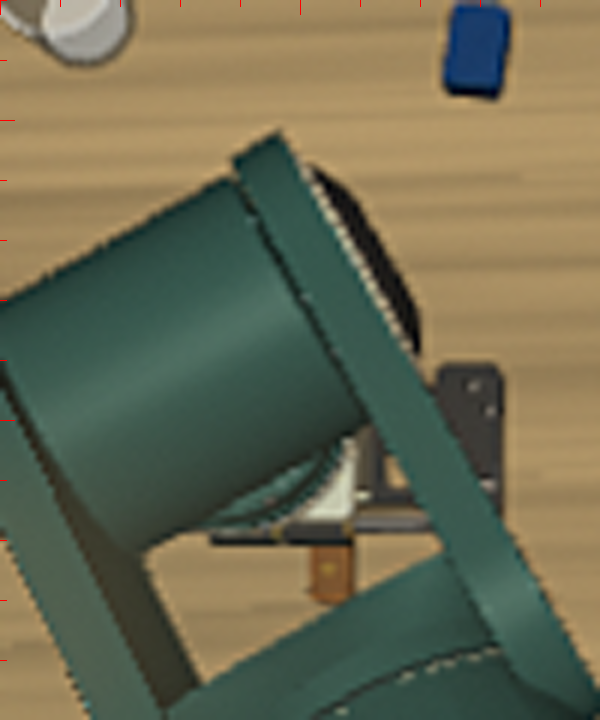

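```bash
python3 -c "
from h import *
w=cam('wrist'); crop(w,'w6.png',205,190,100,75,7)
p=telemetry.sense()['position']
for dz in np.arange(0,.06,.01): print(dz,proj(w,[p+[-.0075,0,dz],p+[-.0075,.01,dz],p+[-.0075,-.01,dz]]).round(1).tolist())
"
```

```text
0.0 [[252.4, 202.1], [266.0, 201.7], [238.8, 202.5]]
0.01 [[252.3, 206.2], [266.6, 205.8], [238.1, 206.6]]
0.02 [[252.3, 210.8], [267.3, 210.4], [237.3, 211.2]]
0.03 [[252.2, 215.8], [268.1, 215.4], [236.5, 216.3]]
0.04 [[252.2, 221.5], [268.9, 221.0], [235.5, 221.9]]
0.05 [[252.1, 227.8], [269.9, 227.3], [234.4, 228.3]]
```

View pics/w6.png

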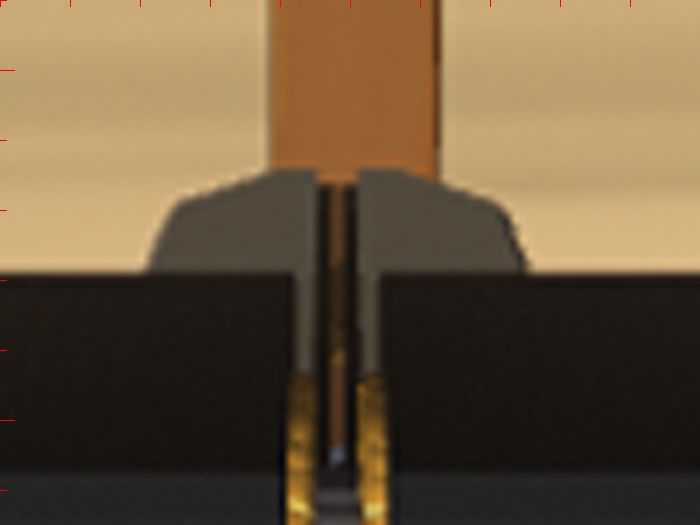

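drive_tool(commands=[{"hand": 45,"xyz": [0,0,0],"delta_rot": [0,0,0]},{"hand": 45,"xyz": [0,0,0],"delta_rot": [0,0,0]},{"hand": 45,"xyz": [0,0,0],"delta_rot": [0,0,0]},{"hand": 45,"xyz": [0,0,0],"delta_rot": [0,0,0]},{"hand": 45,"xyz": [0,0,5],"delta_rot": [0,0,0]},{"hand": 45,"xyz": [0,0,15],"delta_rot": [0,0,0]},{"hand": 45,"xyz": [0,0,30],"delta_rot": [0,0,0]},{"hand": 45,"xyz": [0,0,45],"delta_rot": [0,0,0]},{"hand": 45,"xyz": [0,0,52],"delta_rot": [0,0,0]},{"hand": 45,"xyz": [0,0,56],"delta_rot": [0,0,0]}])

```text
time: 7.85
position: [0.4616, 0.2795, -0.013]
tool_rot: [-180.0, -0.1, 178.3]
force: [0.5, -0.3, 0.5]
width: 0.045
```

```bash
python3 -c "
from h import *
st();d=cam('side')
crop(d,'s7.png',205,150,60,50,12)
st()"
```

```text
t 7.85 p [ 0.4616  0.2795 -0.013 ] rpy [-179.954    -0.0813  178.3306] F [ 0.5219 -0.2509  0.5162] w 0.04495934688690948
t 7.9 p [ 0.4617  0.2795 -0.0129] rpy [-179.9555   -0.0735  178.3274] F [-0.9108 -0.7614 -2.0049] w 0.045117286324885486
```

View pics/s7.png

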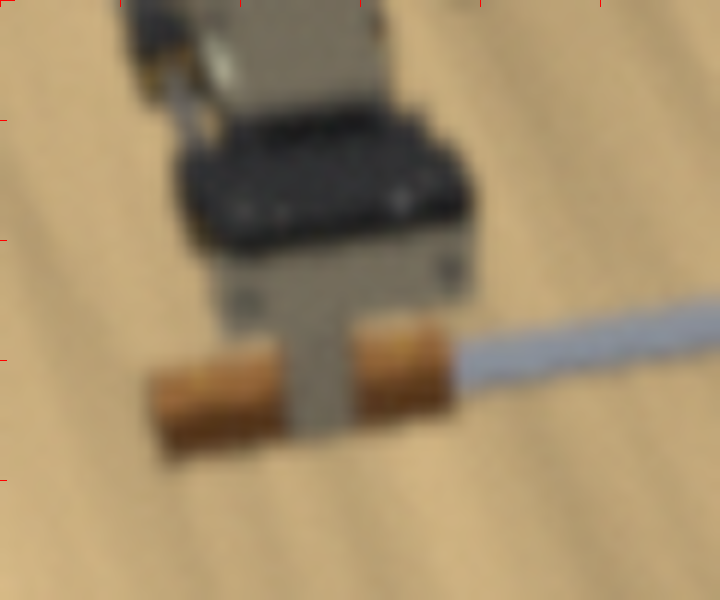

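The reported TCP lies about 27 mm beyond the real fingertips: at a reported z of -13 mm the tips are still about 14 mm up. I'll correct for this from here on.

drive_tool(commands=[{"hand": 45,"xyz": [0,0,5],"delta_rot": [0,0,0]},{"hand": 12,"xyz": [0,0,8],"delta_rot": [0,0,0]},{"hand": 12,"xyz": [0,0,8],"delta_rot": [0,0,0]},{"hand": 12,"xyz": [0,0,8],"delta_rot": [0,0,0]},{"hand": 12,"xyz": [0,0,8],"delta_rot": [0,0,0]},{"hand": 12,"xyz": [0,0,8],"delta_rot": [0,0,0]},{"hand": 12,"xyz": [0,0,8],"delta_rot": [0,0,0]},{"hand": 12,"xyz": [0,0,8],"delta_rot": [0,0,0]},{"hand": 12,"xyz": [0,0,8],"delta_rot": [0,0,0]},{"hand": 12,"xyz": [0,0,8],"delta_rot": [0,0,0]}])

```text
time: 8.9
position: [0.4623, 0.2799, -0.0193]
tool_rot: [180.0, 0.0, 178.3]
force: [-1.5, 1.1, 5.1]
width: 0.0199
```

```bash
python3 -c "
from h import *
c=[.4622,.2798,-.0205]
delta([.4516,.0147,.09],[180,0,187.2],c,[180,0,178.3])
delta([.4516,.0147,.042],[180,0,187.2],c,[180,0,178.3])
"
```

```text
xyz mm [   2.7 -265.3 -110.5] rot [ 0.   0.  -8.9]
xyz mm [   2.7 -265.3  -62.5] rot [ 0.   0.  -8.9]
```

drive_tool(commands=[{"hand": 12,"xyz": [0,0,-15],"delta_rot": [0,0,0]},{"hand": 12,"xyz": [0,0,-40],"delta_rot": [0,0,0]},{"hand": 12,"xyz": [0,0,-75],"delta_rot": [0,0,0]},{"hand": 12,"xyz": [0,-20,-105],"delta_rot": [0,0,-1]},{"hand": 12,"xyz": [1,-60,-110],"delta_rot": [0,0,-3]},{"hand": 12,"xyz": [2,-105,-110],"delta_rot": [0,0,-5]},{"hand": 12,"xyz": [3,-150,-110],"delta_rot": [0,0,-7]},{"hand": 12,"xyz": [3,-195,-110],"delta_rot": [0,0,-9]},{"hand": 12,"xyz": [3,-235,-110],"delta_rot": [0,0,-9]},{"hand": 12,"xyz": [3,-265,-110],"delta_rot": [0,0,-9]}])

```text
time: 9.9
position: [0.4508, 0.0128, 0.0913]
tool_rot: [-180.0, 0.0, -172.7]
force: [1.6, 0.3, -1.5]
width: 0.0198
```

```bash
python3 -c "
from h import *
import time
t=cam('top');t=cam('top'); st();w=cam('wrist');d=cam('side')
crop(t,'t8.png',240,100,100,130,6)
crop(d,'s8.png',220,150,120,100,6)
cv2.imwrite('pics/w8.png',w['pixels'][:,:,::-1]); 
import pickle; pickle.dump((d,w,t),open('8.pkl','wb'))
st()"
```

```text
t 10.0 p [0.4511 0.0122 0.0912] rpy [-179.9526    0.0182 -172.8637] F [ 0.7386  0.2126 -0.6178] w 0.019434745533400334
t 10.1 p [0.4513 0.0147 0.091 ] rpy [ 179.993     0.0176 -172.7665] F [-0.2467  0.7365 -1.7864] w 0.01977371854525372
```

View pics/t8.png

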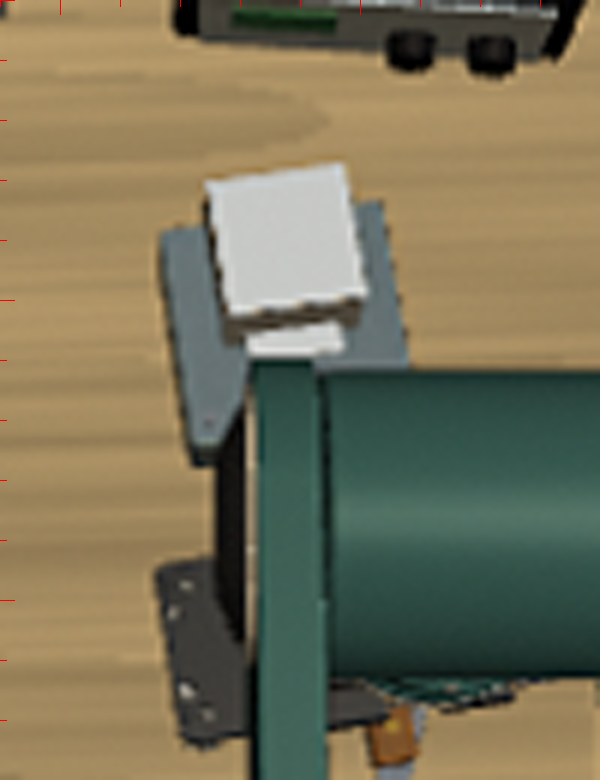

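View pics/s8.png

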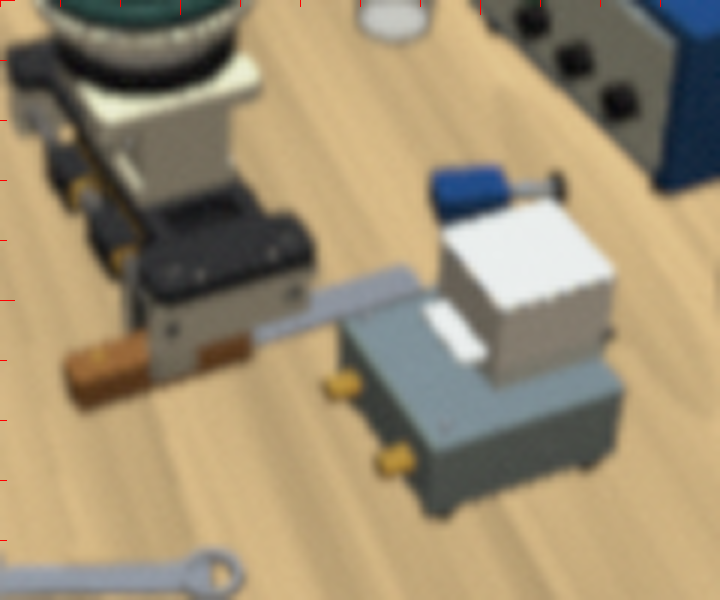

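View pics/w8.png

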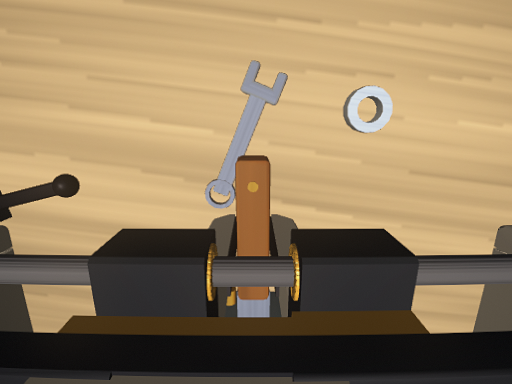

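```bash
python3 -c "
from h import *
import pickle
d,w,t=pickle.load(open('8.pkl','rb'))
a=np.radians(7.2);ex=np.array([np.cos(a),np.sin(a),0]);ey=np.array([-ex[1],ex[0],0])
for p in ([.4513,.0147,.091],[.4511,.0122,.091]):
  p=np.array(p); tip=p+.135*ex+[0,0,.031]
  q=proj(d,[tip+.011*ey,tip-.011*ey]); print(((q-[220,150])*6).round(0))
# tab check in side image and top
U=np.array([.6252,.0366,0])
P=[U+ex*x+ey*y+[0,0,z] for x,y,z in [(-23,22,77),(-23,-22,77),(-55,55,60),(-55,-55,60),(-9,32,116),(-9,-32,116),(55,-32,116),(55,32,116)] for x,y,z in [(x/1e3,y/1e3,z/1e3)]]
print('side',((proj(d,P)-[220,150])*6).round(0).tolist()); print('top',((proj(t,P)-[240,100])*6).round(0).tolist())
"
```

```text
[[401. 262.]
 [422. 289.]]
[[402. 265.]
 [424. 292.]]
side [[417.0, 308.0], [459.0, 362.0], [331.0, 311.0], [432.0, 449.0], [436.0, 230.0], [500.0, 307.0], [614.0, 271.0], [546.0, 197.0]]
top [[252.0, 362.0], [345.0, 348.0], [193.0, 447.0], [423.0, 411.0], [229.0, 313.0], [369.0, 292.0], [344.0, 159.0], [206.0, 181.0]]
```

drive_tool(commands=[{"hand": 12,"xyz": [0,0,0],"delta_rot": [0,0,0]},{"hand": 12,"xyz": [0,0,8],"delta_rot": [0,0,0]},{"hand": 12,"xyz": [0,0,16],"delta_rot": [0,0,0]},{"hand": 12,"xyz": [0,0,24],"delta_rot": [0,0,0]},{"hand": 12,"xyz": [0,0,32],"delta_rot": [0,0,0]},{"hand": 12,"xyz": [0,0,40],"delta_rot": [0,0,0]},{"hand": 12,"xyz": [0,0,47],"delta_rot": [0,0,0]},{"hand": 12,"xyz": [0,0,52],"delta_rot": [0,0,0]},{"hand": 12,"xyz": [0,0,54],"delta_rot": [0,0,0]},{"hand": 12,"xyz": [0,0,55],"delta_rot": [0,0,0]}])

```text
time: 11.1
position: [0.4514, 0.0149, 0.0354]
tool_rot: [-180.0, -0.0, -172.7]
force: [-0.2, -0.4, -1.5]
width: 0.0194
```

```bash
python3 -c "
from h import *
d=cam('side');d=cam('side')
crop(d,'s9.png',250,170,80,70,9)
st()"
```

```text
t 11.2 p [0.4515 0.015  0.0356] rpy [-179.9982    0.012  -172.6774] F [ 0.3017 -0.7868 -1.5771] w 0.019651287078797697
```

View pics/s9.png

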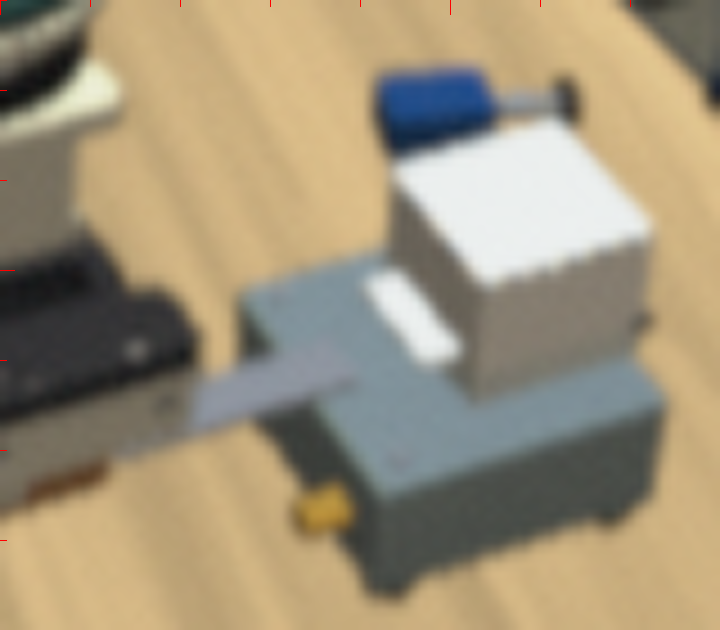

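drive_tool(commands=[{"hand": 12,"xyz": [-4,0,0],"delta_rot": [0,0,0]},{"hand": 12,"xyz": [-9,0,0],"delta_rot": [0,0,0]},{"hand": 12,"xyz": [-14,0,0],"delta_rot": [0,0,0]},{"hand": 12,"xyz": [-19,0,0],"delta_rot": [0,0,0]},{"hand": 12,"xyz": [-23,0,0],"delta_rot": [0,0,0]},{"hand": 12,"xyz": [-26,0,0],"delta_rot": [0,0,0]},{"hand": 12,"xyz": [-27,0,0],"delta_rot": [0,0,0]},{"hand": 12,"xyz": [-27,0,-2],"delta_rot": [0,0,0]},{"hand": 12,"xyz": [-27,0,-4],"delta_rot": [0,0,0]},{"hand": 12,"xyz": [-27,0,-4],"delta_rot": [0,0,0]}])

```text
time: 12.2
position: [0.4783, 0.0184, 0.0399]
tool_rot: [-180.0, 0.0, -172.7]
force: [-0.9, -0.9, -1.5]
width: 0.0193
```

```bash
python3 -c "
from h import *
d=cam('side')
crop(d,'s10.png',250,170,80,70,9)
st()"
```

```text
t 12.25 p [0.4782 0.0184 0.0397] rpy [-179.9959    0.0278 -172.6731] F [ 0.0508  0.1823 -1.4986] w 0.019416069105904932
```

View pics/s10.png

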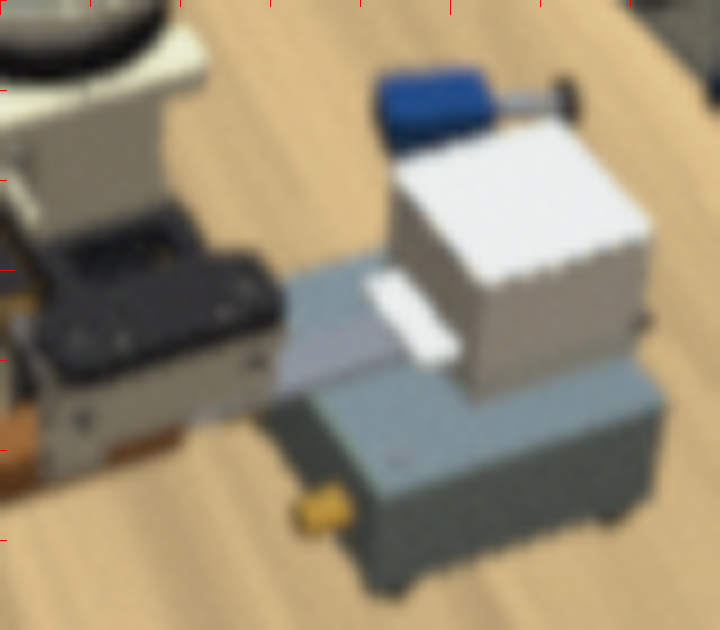

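drive_tool(commands=[{"hand": 12,"xyz": [0,0,-4],"delta_rot": [0,0,0]},{"hand": 12,"xyz": [1,0,-8],"delta_rot": [0,0,0]},{"hand": 12,"xyz": [1,0,-13],"delta_rot": [0,0,0]},{"hand": 12,"xyz": [0,0,-18],"delta_rot": [0,0,0]},{"hand": 12,"xyz": [-1,0,-23],"delta_rot": [0,0,0]},{"hand": 12,"xyz": [-3,0,-28],"delta_rot": [0,0,0]},{"hand": 12,"xyz": [-5,0,-32],"delta_rot": [0,0,0]},{"hand": 12,"xyz": [-8,0,-37],"delta_rot": [0,0,0]},{"hand": 12,"xyz": [-10,0,-40],"delta_rot": [0,0,0]},{"hand": 12,"xyz": [-10,0,-40],"delta_rot": [0,0,0]}])

```text
time: 13.25
position: [0.4885, 0.0198, 0.0799]
tool_rot: [-180.0, 0.0, -172.7]
force: [0.7, 0.7, -1.3]
width: 0.0198
```

```bash
python3 -c "
from h import *
d=cam('side')
crop(d,'s11.png',250,150,80,80,8)
st()"
```

```text
t 13.3 p [0.4882 0.0197 0.0795] rpy [-179.9974    0.007  -172.6693] F [-0.7813  0.5823 -1.3263] w 0.019505690872810514
```

View pics/s11.png

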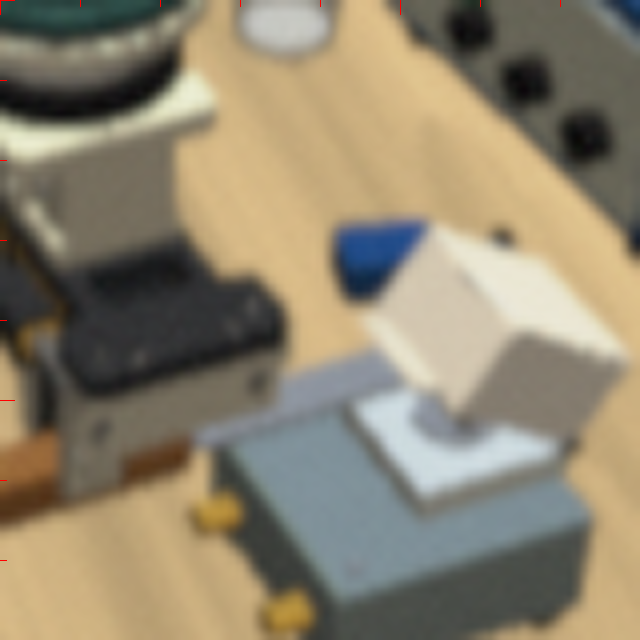

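drive_tool(commands=[{"hand": 12,"xyz": [-3,0,-4],"delta_rot": [0,0,0]},{"hand": 12,"xyz": [-7,0,-8],"delta_rot": [0,0,0]},{"hand": 12,"xyz": [-10,0,-12],"delta_rot": [0,0,0]},{"hand": 12,"xyz": [-14,0,-15],"delta_rot": [0,0,0]},{"hand": 12,"xyz": [-19,0,-18],"delta_rot": [0,0,0]},{"hand": 12,"xyz": [-25,0,-22],"delta_rot": [0,0,0]},{"hand": 12,"xyz": [-32,0,-26],"delta_rot": [0,0,0]},{"hand": 12,"xyz": [-39,0,-28],"delta_rot": [0,0,0]},{"hand": 12,"xyz": [-46,0,-30],"delta_rot": [0,0,0]},{"hand": 12,"xyz": [-52,0,-31],"delta_rot": [0,0,0]}])

```text
time: 14.3
position: [0.5403, 0.0265, 0.1105]
tool_rot: [180.0, -0.0, -172.7]
force: [0.1, 0.2, -1.6]
width: 0.0197
```

```bash
python3 -c "
from h import *
d=cam('side')
crop(d,'s12.png',250,150,80,80,8)
st()"
```

```text
t 14.35 p [0.5408 0.0265 0.1106] rpy [-179.9998    0.0132 -172.6692] F [-0.6105 -0.0321 -1.4507] w 0.019502307644476545
```

View pics/s12.png

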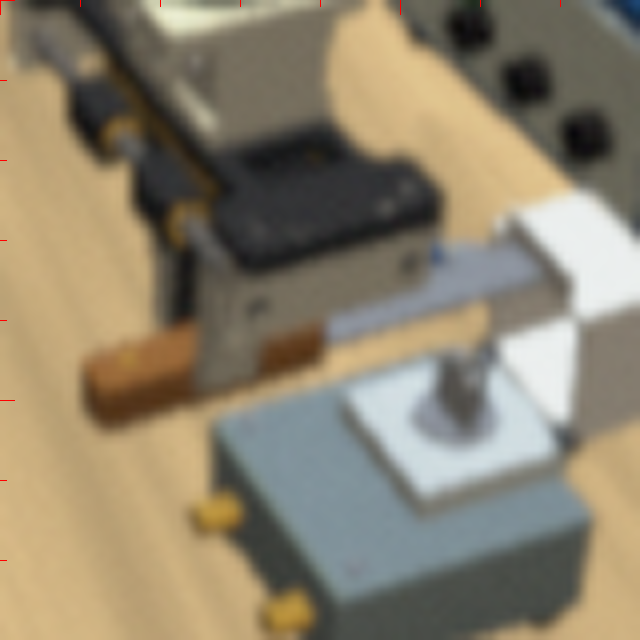

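drive_tool(commands=[{"hand": 12,"xyz": [-3,0,0],"delta_rot": [0,0,0]},{"hand": 12,"xyz": [-6,0,0],"delta_rot": [0,0,0]},{"hand": 12,"xyz": [-6,0,0],"delta_rot": [0,0,0]},{"hand": 12,"xyz": [-6,0,0],"delta_rot": [0,0,0]},{"hand": 12,"xyz": [-3,0,0],"delta_rot": [0,0,0]},{"hand": 12,"xyz": [3,0,0],"delta_rot": [0,0,0]},{"hand": 12,"xyz": [12,0,0],"delta_rot": [0,0,0]},{"hand": 12,"xyz": [25,0,0],"delta_rot": [0,0,0]},{"hand": 12,"xyz": [40,0,0],"delta_rot": [0,0,0]},{"hand": 12,"xyz": [50,0,0],"delta_rot": [0,0,0]}])

```text
time: 15.35
position: [0.4888, 0.0198, 0.1105]
tool_rot: [-180.0, 0.0, -172.7]
force: [0.1, 0.3, -1.3]
width: 0.0197
```

```bash
python3 -c "
from h import *
d=cam('side'); t=cam('top')
crop(d,'s13.png',250,150,110,100,7)
crop(t,'t13.png',250,80,90,110,7)
import pickle; pickle.dump((d,t),open('13.pkl','wb'))
st()"
```

```text
t 15.45 p [0.4891 0.0198 0.1108] rpy [-179.994     0.0442 -172.6818] F [ 0.0792 -0.5814 -1.616 ] w 0.019669296609977186
```

View pics/s13.png

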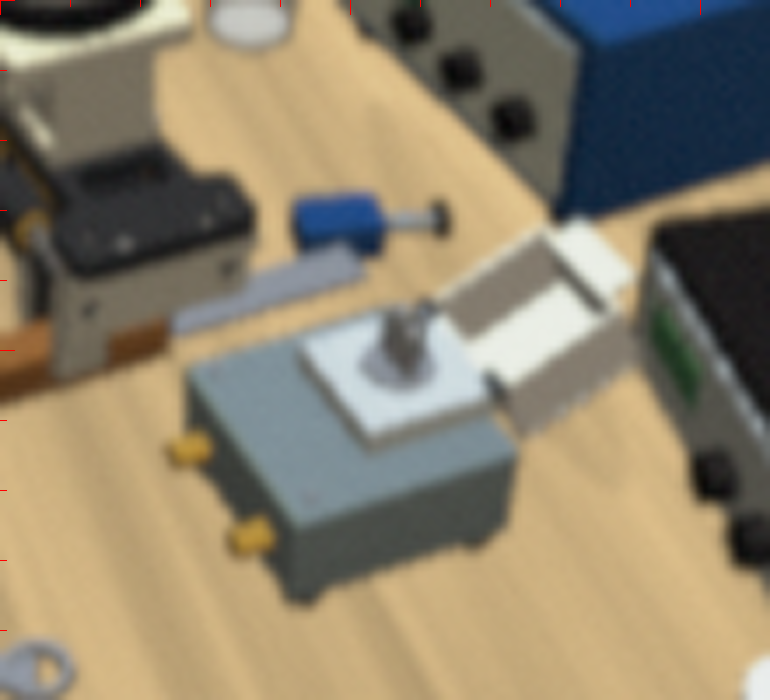

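View pics/t13.png

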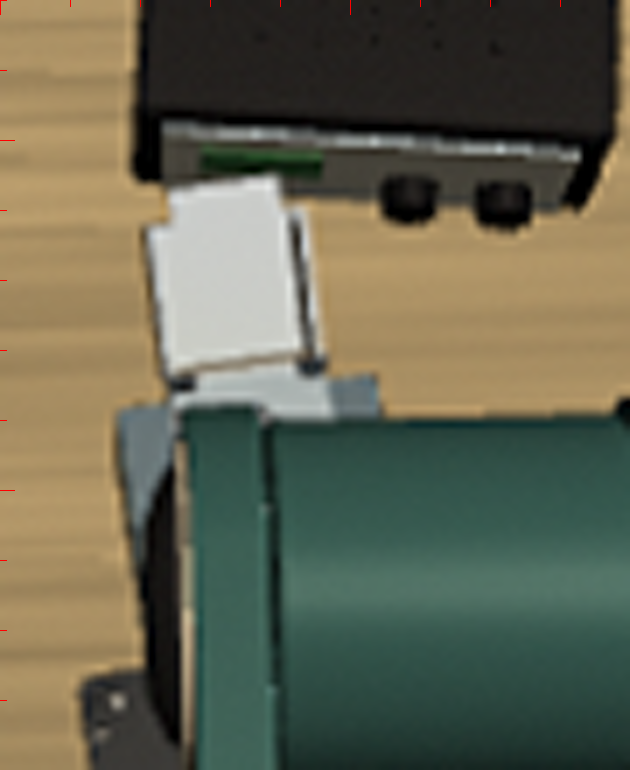

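drive_tool(commands=[{"hand": 12,"xyz": [5,20,0],"delta_rot": [0,0,0]},{"hand": 12,"xyz": [5,50,0],"delta_rot": [0,0,0]},{"hand": 12,"xyz": [5,95,0],"delta_rot": [0,0,0]},{"hand": 12,"xyz": [5,140,0],"delta_rot": [0,0,0]},{"hand": 12,"xyz": [5,180,15],"delta_rot": [0,0,0]},{"hand": 12,"xyz": [5,195,40],"delta_rot": [0,0,0]},{"hand": 12,"xyz": [5,200,70],"delta_rot": [0,0,0]},{"hand": 12,"xyz": [5,200,95],"delta_rot": [0,0,0]},{"hand": 12,"xyz": [5,200,112],"delta_rot": [0,0,0]},{"hand": 12,"xyz": [5,200,120],"delta_rot": [0,0,0]}])

```text
time: 16.45
position: [0.459, 0.2176, -0.0112]
tool_rot: [-180.0, -0.1, -172.7]
force: [0.1, 0.9, -1.2]
width: 0.0194
```

drive_tool(commands=[{"hand": 12,"xyz": [0,0,4],"delta_rot": [0,0,0]},{"hand": 12,"xyz": [0,0,7],"delta_rot": [0,0,0]},{"hand": 12,"xyz": [0,0,9],"delta_rot": [0,0,0]},{"hand": 12,"xyz": [0,0,9.5],"delta_rot": [0,0,0]},{"hand": 12,"xyz": [0,0,9.5],"delta_rot": [0,0,0]},{"hand": 50,"xyz": [0,0,9.5],"delta_rot": [0,0,0]},{"hand": 50,"xyz": [0,0,9.5],"delta_rot": [0,0,0]},{"hand": 50,"xyz": [0,0,9.5],"delta_rot": [0,0,0]},{"hand": 50,"xyz": [0,0,9.5],"delta_rot": [0,0,0]},{"hand": 50,"xyz": [0,0,9.5],"delta_rot": [0,0,0]}])

```text
time: 17.45
position: [0.4596, 0.2177, -0.019]
tool_rot: [180.0, 0.0, -172.7]
force: [-0.3, 0.3, -0.2]
width: 0.0495
```

```bash
python3 -c "
from h import *
delta([.640,.04,.15],[180,0,187.3],[.4596,.2177,-.0195],[180,0,187.3])"
```

```text
xyz mm [-156.4 -199.2 -169.5] rot [0. 0. 0.]
```

drive_tool(commands=[{"hand": 50,"xyz": [0,0,-15],"delta_rot": [0,0,0]},{"hand": 50,"xyz": [0,0,-45],"delta_rot": [0,0,0]},{"hand": 60,"xyz": [0,0,-90],"delta_rot": [0,0,0]},{"hand": 60,"xyz": [0,0,-130],"delta_rot": [0,0,0]},{"hand": 60,"xyz": [-20,-25,-160],"delta_rot": [0,0,0]},{"hand": 60,"xyz": [-50,-65,-170],"delta_rot": [0,0,0]},{"hand": 60,"xyz": [-80,-105,-170],"delta_rot": [0,0,0]},{"hand": 60,"xyz": [-110,-145,-170],"delta_rot": [0,0,0]},{"hand": 60,"xyz": [-140,-180,-170],"delta_rot": [0,0,0]},{"hand": 60,"xyz": [-156,-199,-170],"delta_rot": [0,0,0]}])

```text
time: 18.45
position: [0.6415, 0.0375, 0.1519]
tool_rot: [-180.0, 0.0, -172.8]
force: [-1.0, 0.9, 0.9]
width: 0.0599
```

```bash
python3 -c "
from h import *
st();w=cam('wrist');w=cam('wrist');st();w=cam('wrist');st()
cv2.imwrite('pics/w14.png',w['pixels'][:,:,::-1]); d=cam('side')
crop(w,'w14c.png',200,120,110,100,7)
crop(d,'s14.png',190,130,170,130,4)
import pickle; pickle.dump((d,w),open('14.pkl','wb'))
"
```

```text
t 18.45 p [0.6415 0.0375 0.1519] rpy [-179.9767    0.0296 -172.7766] F [-0.9733  0.895   0.9486] w 0.059897251095977044
t 18.55 p [0.6412 0.0379 0.1513] rpy [-179.9792   -0.0165 -172.8184] F [ 0.3793  0.0301 -0.7835] w 0.06001215680999334
t 18.6 p [0.6402 0.0392 0.1515] rpy [ 179.9949   -0.0183 -172.7742] F [ 0.7445 -0.7679 -0.5117] w 0.06006525453800709
```

View pics/w14.png

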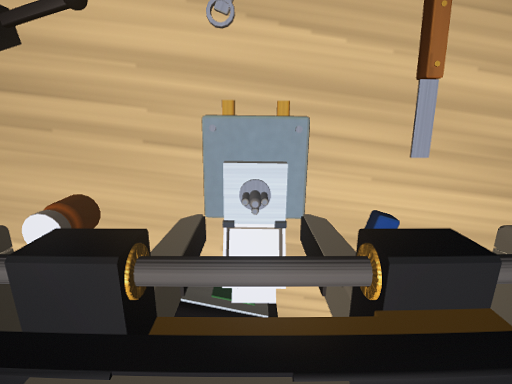

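View pics/w14c.png

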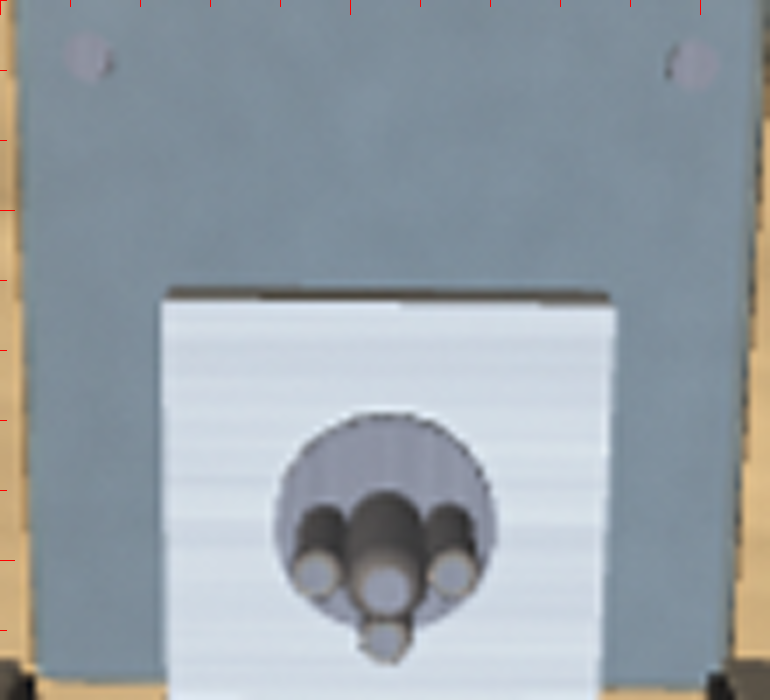

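View pics/s14.png

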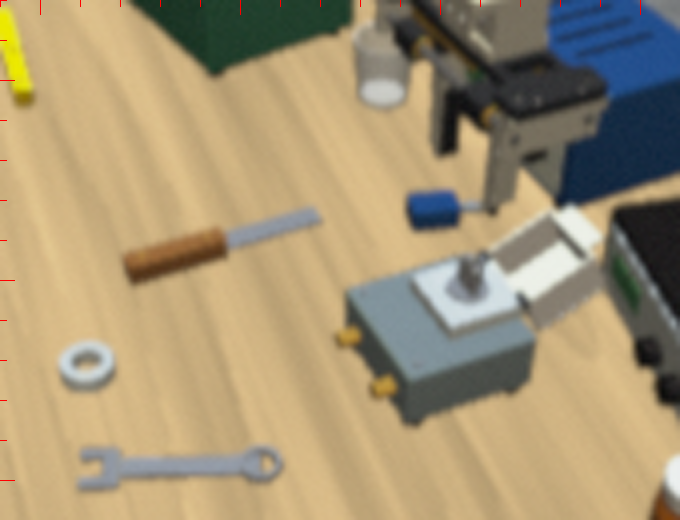

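```bash
python3 -c "
from h import *
import pickle
d,w=pickle.load(open('14.pkl','rb'))
f=lambda L,x0,y0,k:np.array(L,float)/k+[x0-.5+.5/k,y0-.5+.5/k]
S=toplane(w,f([[316,574],[454,573],[385,641]],200,120,7),.103);print('splines L R B',S)
print('core',toplane(w,f([[387,590]],200,120,7),.108))
print('disc',toplane(w,f([[275,525],[497,525],[386,413],[386,635]],200,120,7),.077), )
v=S[1]-S[0];print('LR yaw',np.degrees(np.arctan2(-v[0],v[1])),np.linalg.norm(v),S[:2].mean(0)); v=S[2]-S[:2].mean(0);print('B yaw',np.degrees(np.arctan2(v[1],v[0])),np.linalg.norm(v))
P=toplane(w,f([[163,303],[614,308]],200,120,7),.074);print('plinth front',P);v=P[1]-P[0];print(np.degrees(np.arctan2(-v[0],v[1])),np.linalg.norm(v))
"
```

```text
splines L R B [[0.6486 0.0314 0.103 ]
 [0.6462 0.0493 0.103 ]
 [0.6567 0.0416 0.103 ]]
core [[0.6481 0.0407 0.108 ]]
disc [[0.6499 0.0249 0.077 ]
 [0.6459 0.0565 0.077 ]
 [0.6316 0.0386 0.077 ]
 [0.6644 0.0428 0.077 ]]
LR yaw 7.639776303023825 0.018052987576746914 [0.6474 0.0404 0.103 ]
B yaw 7.281377331226242 0.009292888164252049
plinth front [[0.6204 0.0054 0.074 ]
 [0.6132 0.0688 0.074 ]]
6.558661576267743 0.06378110074703394
```

```bash
python3 -c "
from h import *
delta([.508,-.275,.12],[180,0,110],[.6402,.0392,.1505],[180,0,187.3])"
```

```text
xyz mm [ 171.1 -294.9   30.5] rot [-0.  -0.  77.3]
```

drive_tool(commands=[{"hand": 75,"xyz": [17,-29,0],"delta_rot": [0,0,8]},{"hand": 75,"xyz": [34,-59,0],"delta_rot": [0,0,16]},{"hand": 75,"xyz": [51,-88,0],"delta_rot": [0,0,24]},{"hand": 75,"xyz": [68,-118,0],"delta_rot": [0,0,32]},{"hand": 75,"xyz": [86,-147,0],"delta_rot": [0,0,40]},{"hand": 75,"xyz": [103,-177,6],"delta_rot": [0,0,48]},{"hand": 75,"xyz": [120,-206,12],"delta_rot": [0,0,56]},{"hand": 75,"xyz": [140,-240,18],"delta_rot": [0,0,64]},{"hand": 75,"xyz": [158,-272,25],"delta_rot": [0,0,72]},{"hand": 75,"xyz": [171,-295,30.5],"delta_rot": [0,0,77.3]}])

```text
time: 19.65
position: [0.5066, -0.2746, 0.1211]
tool_rot: [180.0, 0.0, 109.7]
force: [-0.1, -0.4, -0.2]
width: 0.0755
```

```bash
python3 -c "
from h import *
st();w=cam('wrist');w=cam('wrist');st();w=cam('wrist');st()
cv2.imwrite('pics/w15.png',w['pixels'][:,:,::-1])
crop(w,'w15c.png',200,80,120,140,5)
import pickle; pickle.dump((w),open('15.pkl','wb'))
"
```

```text
t 19.65 p [ 0.5066 -0.2746  0.1211] rpy [179.9701   0.0386 109.7336] F [-0.136  -0.4057 -0.1881] w 0.07547295335264818
t 19.75 p [ 0.5063 -0.2752  0.1205] rpy [-179.9744    0.0031  109.7724] F [-0.385   0.8633  0.2397] w 0.0753290695436359
t 19.8 p [ 0.5071 -0.274   0.1209] rpy [179.9877   0.0008 109.9906] F [0.4435 0.5363 0.6219] w 0.07503680475245349
```

View pics/w15.png

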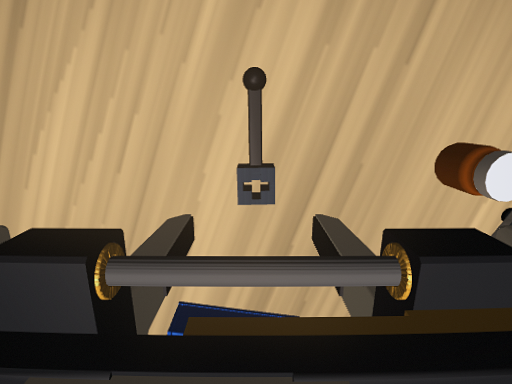

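View pics/w15c.png

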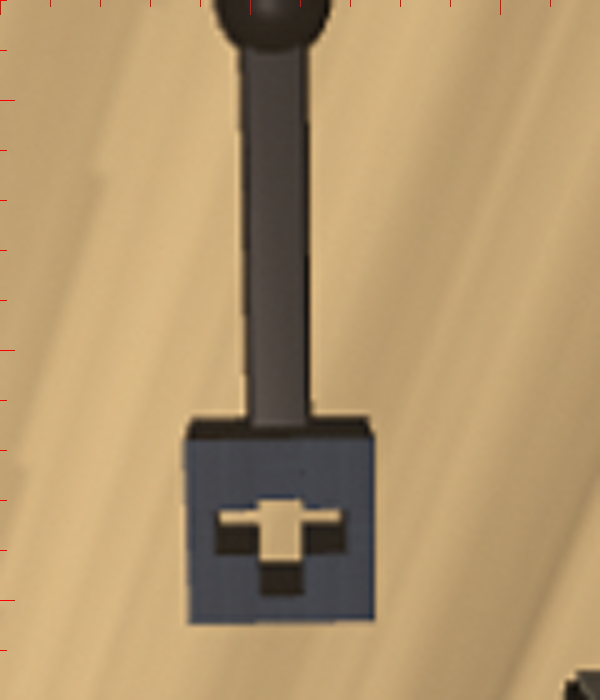

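```bash
python3 -c "
from h import *
import pickle
w=pickle.load(open('15.pkl','rb'))
f=lambda L,x0,y0,k:np.array(L,float)/k+[x0-.5+.5/k,y0-.5+.5/k]
H=toplane(w,f([[187,437],[375,436],[375,620],[188,622]],200,80,5),.03);print(H,H.mean(0))
print([np.linalg.norm(H[i]-H[(i+1)%4]) for i in range(4)])
v=(H[0]+H[1]-H[2]-H[3]);print('arm yaw',np.degrees(np.arctan2(v[1],v[0])))
v=(H[0]+H[3]-H[2]-H[1]);print('side yaw',np.degrees(np.arctan2(v[1],v[0]))-90)
B=toplane(w,[[254.5,79]],.018);print('ball',B); v=B[0]-H.mean(0);print(np.degrees(np.arctan2(v[1],v[0])),np.linalg.norm(v[:2]))
st();delta([H.mean(0)[0],H.mean(0)[1],.12],[180,0,109.8])
"
```

```text
[[ 0.4845 -0.2638  0.03  ]
 [ 0.5212 -0.2504  0.03  ]
 [ 0.5355 -0.2878  0.03  ]
 [ 0.4978 -0.3018  0.03  ]] [ 0.5098 -0.276   0.03  ]
[np.float64(0.03910493273373113), np.float64(0.04000658252168467), np.float64(0.040200477123361104), np.float64(0.04023580115791715)]
arm yaw 110.0805879655127
side yaw -249.74501353026918
ball [[ 0.4718 -0.1749  0.018 ]]
110.57946431745992 0.10792369759660381
t 19.8 p [ 0.5071 -0.274   0.1209] rpy [179.9877   0.0008 109.9906] F [0.4435 0.5363 0.6219] w 0.07503680475245349
xyz mm [-2.7  1.9  0.9] rot [0.01 0.   0.19]
```

drive_tool(commands=[{"hand": 75,"xyz": [-1.6,1.3,15],"delta_rot": [0,0,0]},{"hand": 75,"xyz": [-1.6,1.3,40],"delta_rot": [0,0,0]},{"hand": 70,"xyz": [-1.6,1.3,70],"delta_rot": [0,0,0]},{"hand": 70,"xyz": [-1.6,1.3,100],"delta_rot": [0,0,0]},{"hand": 70,"xyz": [-1.6,1.3,120],"delta_rot": [0,0,0]},{"hand": 70,"xyz": [-1.6,1.3,130],"delta_rot": [0,0,0]},{"hand": 70,"xyz": [-1.6,1.3,135],"delta_rot": [0,0,0]},{"hand": 70,"xyz": [-1.6,1.3,135],"delta_rot": [0,0,0]},{"hand": 32,"xyz": [-1.6,1.3,135],"delta_rot": [0,0,0]},{"hand": 32,"xyz": [-1.6,1.3,135],"delta_rot": [0,0,0]}], newtons=35)

```text
time: 20.8
position: [0.51, -0.2755, -0.0135]
tool_rot: [179.9, 0.1, 110.0]
force: [-0.5, 0.4, 0.7]
width: 0.0587
```

drive_tool(commands=[{"hand": 32,"xyz": [0,0,0],"delta_rot": [0,0,0]},{"hand": 32,"xyz": [0,0,0],"delta_rot": [0,0,0]},{"hand": 32,"xyz": [0,0,0],"delta_rot": [0,0,0]},{"hand": 32,"xyz": [0,0,0],"delta_rot": [0,0,0]},{"hand": 32,"xyz": [0,0,0],"delta_rot": [0,0,0]},{"hand": 32,"xyz": [0,0,0],"delta_rot": [0,0,0]},{"hand": 32,"xyz": [0,0,0],"delta_rot": [0,0,0]},{"hand": 32,"xyz": [0,0,0],"delta_rot": [0,0,0]},{"hand": 32,"xyz": [0,0,0],"delta_rot": [0,0,0]},{"hand": 32,"xyz": [0,0,0],"delta_rot": [0,0,0]}])

```text
time: 21.8
position: [0.5096, -0.2754, -0.0142]
tool_rot: [180.0, 0.0, 110.0]
force: [-1.5, 0.7, 5.7]
width: 0.0397
```

```bash
python3 -c "
from h import *
st()
delta([.6474,.0405,.14],[180,0,187.2])"
```

```text
t 21.8 p [ 0.5096 -0.2754 -0.0142] rpy [179.9897   0.019  110.0287] F [-1.4614  0.7139  5.7299] w 0.03974262813373188
xyz mm [ 249.5  237.7 -154.3] rot [ -0.     0.02 -77.17]
```

drive_tool(commands=[{"hand": 32,"xyz": [0,0,-10],"delta_rot": [0,0,0]},{"hand": 32,"xyz": [0,0,-35],"delta_rot": [0,0,0]},{"hand": 32,"xyz": [0,0,-70],"delta_rot": [0,0,0]},{"hand": 32,"xyz": [0,0,-110],"delta_rot": [0,0,-3]},{"hand": 32,"xyz": [15,14,-140],"delta_rot": [0,0,-9]},{"hand": 32,"xyz": [40,38,-155],"delta_rot": [0,0,-16]},{"hand": 32,"xyz": [70,67,-155],"delta_rot": [0,0,-23]},{"hand": 32,"xyz": [100,95,-155],"delta_rot": [0,0,-30]},{"hand": 32,"xyz": [130,124,-155],"delta_rot": [0,0,-37]},{"hand": 32,"xyz": [150,143,-155],"delta_rot": [0,0,-42]}])

```text
time: 22.8
position: [0.5929, -0.0829, 0.1407]
tool_rot: [180.0, -0.0, 152.4]
force: [0.6, 0.2, -2.8]
width: 0.0398
```

```bash
python3 -c "
from h import *
st()
delta([.6474,.0405,.14],[180,0,187.2])"
```

```text
t 22.8 p [ 0.5929 -0.0829  0.1407] rpy [179.9844  -0.0181 152.3743] F [ 0.5577  0.2153 -2.7932] w 0.03982076679289466
xyz mm [  8.9 134.6   0.7] rot [  0.02  -0.01 -34.83]
```

drive_tool(commands=[{"hand": 32,"xyz": [3,30,0],"delta_rot": [0,0,-7]},{"hand": 32,"xyz": [5,60,0],"delta_rot": [0,0,-14]},{"hand": 32,"xyz": [8,90,0],"delta_rot": [0,0,-21]},{"hand": 32,"xyz": [10,115,0],"delta_rot": [0,0,-28]},{"hand": 32,"xyz": [11,130,0],"delta_rot": [0,0,-33]},{"hand": 32,"xyz": [11.3,137.5,0],"delta_rot": [0,0,-35.2]},{"hand": 32,"xyz": [11.3,137.5,0],"delta_rot": [0,0,-35.2]},{"hand": 32,"xyz": [11.3,137.5,5],"delta_rot": [0,0,-35.2]},{"hand": 32,"xyz": [11.3,137.5,10],"delta_rot": [0,0,-35.2]},{"hand": 32,"xyz": [11.3,137.5,12],"delta_rot": [0,0,-35.2]}])

```text
time: 23.8
position: [0.6465, 0.0407, 0.1276]
tool_rot: [180.0, -0.1, -172.9]
force: [0.6, 0.4, -3.2]
width: 0.0395
```

```bash
python3 -c "
from h import *
st();w=cam('wrist');d=cam('side');t=cam('top');st();w=cam('wrist');st()
cv2.imwrite('pics/w16.png',w['pixels'][:,:,::-1])
crop(d,'s16.png',250,150,110,90,7)
crop(t,'t16.png',240,80,110,110,6)
delta([.6474,.0405,.125],[180,0,187.2])
import pickle; pickle.dump((w,d,t),open('16.pkl','wb'))
"
```

```text
t 23.8 p [0.6465 0.0407 0.1276] rpy [ 179.9981   -0.0518 -172.8681] F [ 0.5535  0.3984 -3.1649] w 0.03946624145519702
t 23.95 p [0.6468 0.041  0.1283] rpy [-179.9994   -0.0201 -172.8171] F [ 0.3103 -0.4151 -2.5234] w 0.039898632924093645
t 24.0 p [0.6469 0.0411 0.1285] rpy [-179.9985    0.0005 -172.808 ] F [ 0.0764 -0.0399 -2.5584] w 0.039896176227472754
xyz mm [-0.4 -0.7  3.5] rot [-0.    0.   -0.01]
```

View pics/w16.png

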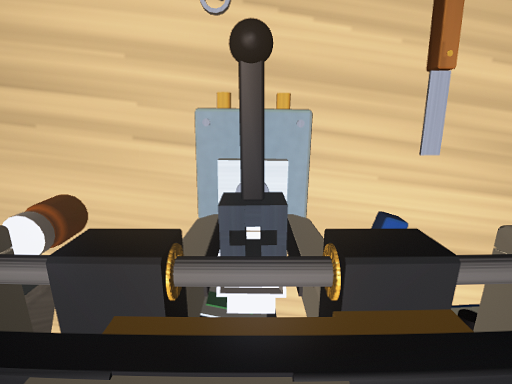

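View pics/s16.png

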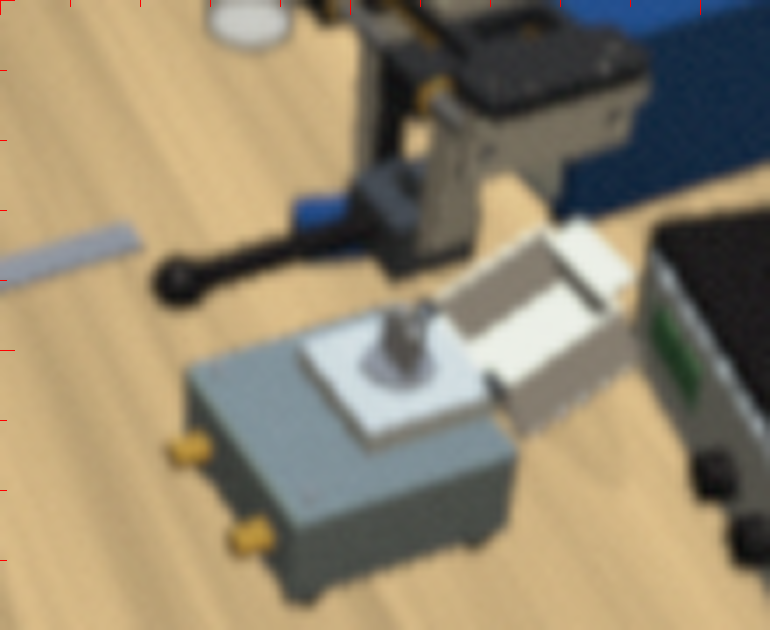

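```bash
python3 -c "
from h import *
import pickle
w,d,t=pickle.load(open('16.pkl','rb'))
crop(w,'w16c.png',200,150,110,100,7)
p=np.array([.6469,.0411,.1285]);a=np.radians(187.2);ex=np.array([np.cos(a),np.sin(a),0]);ey=np.array([np.sin(a),-np.cos(a),0])
P=[p-.0006*ex+.02*sx*ex+.02*sy*ey+[0,0,.0445] for sx,sy in [(1,-1),(1,1),(-1,-1),(-1,1)]]
q=proj(w,P);print(((q+.5-[200,150])*7-.5).round(0))
"
```

```text
[[126. 388.]
 [616. 388.]
 [141. 828.]
 [601. 828.]]
```

View pics/w16c.png

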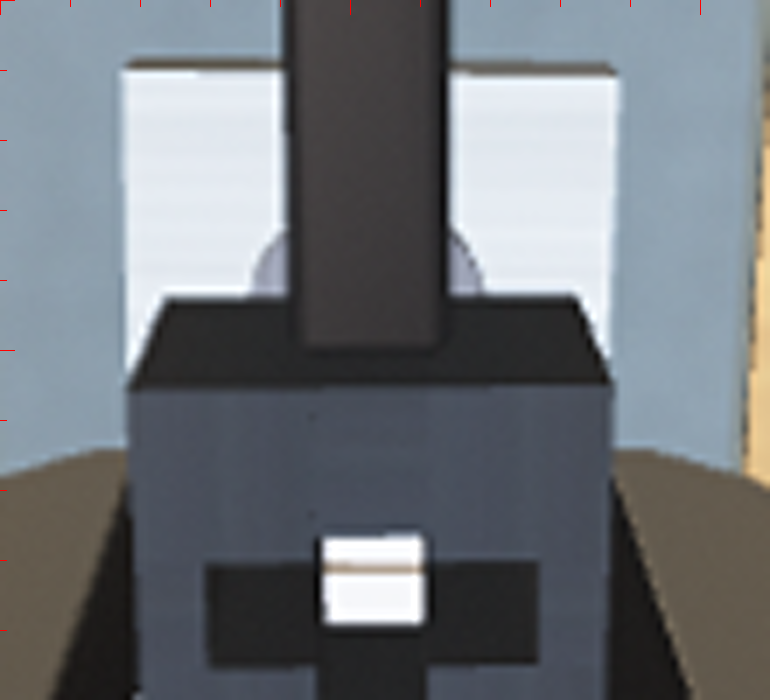

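```bash
python3 -c "
from h import *
import pickle
w,d,t=pickle.load(open('16.pkl','rb'))
f=lambda L,x0,y0,k:np.array(L,float)/k+[x0-.5+.5/k,y0-.5+.5/k]
P=toplane(w,f([[123,70],[620,75]],200,150,7),.074);print(P);v=P[1]-P[0];print(np.degrees(np.arctan2(-v[0],v[1])),np.linalg.norm(v))
D=toplane(w,f([[252,290],[484,290]],200,150,7),.077);print('disc chord',D,D.mean(0))
S=np.array([.648,.0406,.077]);a=np.radians(7.3)
c=[S+.016*np.array([np.cos(q),np.sin(q),0]) for q in np.radians(np.arange(0,360,5))]
q=(proj(w,c)+.5-[200,150])*7-.5; print(q[np.argsort(abs(q[:,1]-290))[:4]].round(0))
pc=P.mean(0);print('axis from plinth', pc+.032*np.array([np.cos(a),np.sin(a),0]))
w2=pickle.load(open('14.pkl','rb'))[1]
"
```

```text
[[0.6199 0.0052 0.074 ]
 [0.6125 0.069  0.074 ]]
6.6140108956692325 0.06421425691809766
disc chord [[0.6462 0.0251 0.077 ]
 [0.6423 0.0553 0.077 ]] [0.6443 0.0402 0.077 ]
[[486. 292.]
 [248. 293.]
 [251. 283.]
 [484. 282.]]
axis from plinth [0.6479 0.0412 0.074 ]
```

drive_tool(commands=[{"hand": 32,"xyz": [-0.3,-0.4,5],"delta_rot": [0,0,0]},{"hand": 32,"xyz": [-0.3,-0.4,12],"delta_rot": [0,0,0]},{"hand": 32,"xyz": [-0.3,-0.4,19],"delta_rot": [0,0,0]},{"hand": 32,"xyz": [-0.3,-0.4,25],"delta_rot": [0,0,0]},{"hand": 32,"xyz": [-0.3,-0.4,30],"delta_rot": [0,0,0]},{"hand": 32,"xyz": [-0.3,-0.4,34],"delta_rot": [0,0,0]},{"hand": 32,"xyz": [-0.3,-0.4,36],"delta_rot": [0,0,0]},{"hand": 32,"xyz": [-0.3,-0.4,38],"delta_rot": [0,0,0]},{"hand": 32,"xyz": [-0.3,-0.4,40],"delta_rot": [0,0,0]},{"hand": 32,"xyz": [-0.3,-0.4,42],"delta_rot": [0,0,0]}])

```text
time: 25.0
position: [0.6474, 0.041, 0.0865]
tool_rot: [-180.0, 0.0, -172.8]
force: [-0.3, -0.0, -3.1]
width: 0.0399
```

```bash
python3 -c "
from h import *
st();w=cam('wrist')
crop(w,'w17c.png',200,150,110,100,7);st()
"
```

```text
t 25.0 p [0.6474 0.041  0.0865] rpy [-179.9979    0.0175 -172.7728] F [-0.318  -0.0166 -3.0938] w 0.03987056365976576
t 25.05 p [0.6472 0.041  0.086 ] rpy [ 179.9976   -0.0159 -172.7723] F [-0.3438  0.3605 -2.8504] w 0.03966738496931664
```

View pics/w17c.png

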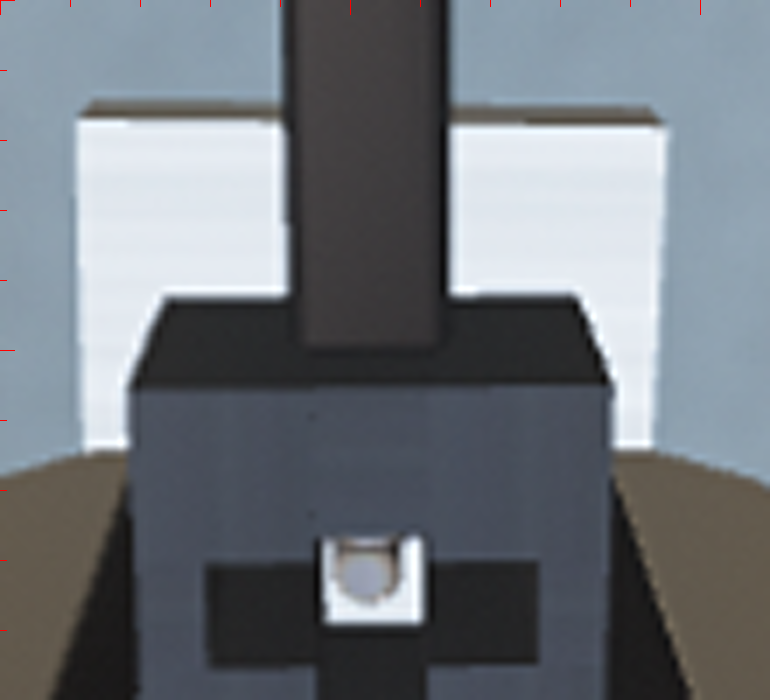

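drive_tool(commands=[{"hand": 32,"xyz": [0,-0.5,0],"delta_rot": [0,0,0.4]},{"hand": 32,"xyz": [0,-0.5,2],"delta_rot": [0,0,0.4]},{"hand": 32,"xyz": [0,-0.5,4],"delta_rot": [0,0,0.4]},{"hand": 32,"xyz": [0,-0.5,7],"delta_rot": [0,0,0.4]},{"hand": 32,"xyz": [0,-0.5,10],"delta_rot": [0,0,0.4]},{"hand": 32,"xyz": [0,-0.5,13],"delta_rot": [0,0,0.4]},{"hand": 32,"xyz": [0,-0.5,16],"delta_rot": [0,0,0.4]},{"hand": 32,"xyz": [0,-0.5,19],"delta_rot": [0,0,0.4]},{"hand": 32,"xyz": [0,-0.5,21],"delta_rot": [0,0,0.4]},{"hand": 32,"xyz": [0,-0.5,22],"delta_rot": [0,0,0.4]}])

```text
time: 26.05
position: [0.6473, 0.0405, 0.0642]
tool_rot: [180.0, -0.0, -173.2]
force: [-0.1, 0.1, -2.9]
width: 0.0397
```

```bash
python3 -c "
from h import *
st();w=cam('wrist');d=cam('side')
crop(w,'w18c.png',200,150,110,100,7);crop(d,'s18.png',250,150,110,90,7);st()
"
```

```text
t 26.05 p [0.6473 0.0405 0.0642] rpy [ 179.9975   -0.0134 -173.1732] F [-0.069   0.1395 -2.874 ] w 0.0397492130154118
t 26.15 p [0.6473 0.0405 0.0643] rpy [-179.9991   -0.0086 -173.1721] F [ 0.8204  0.0528 -2.9732] w 0.03986151391151679
```

View pics/w18c.png

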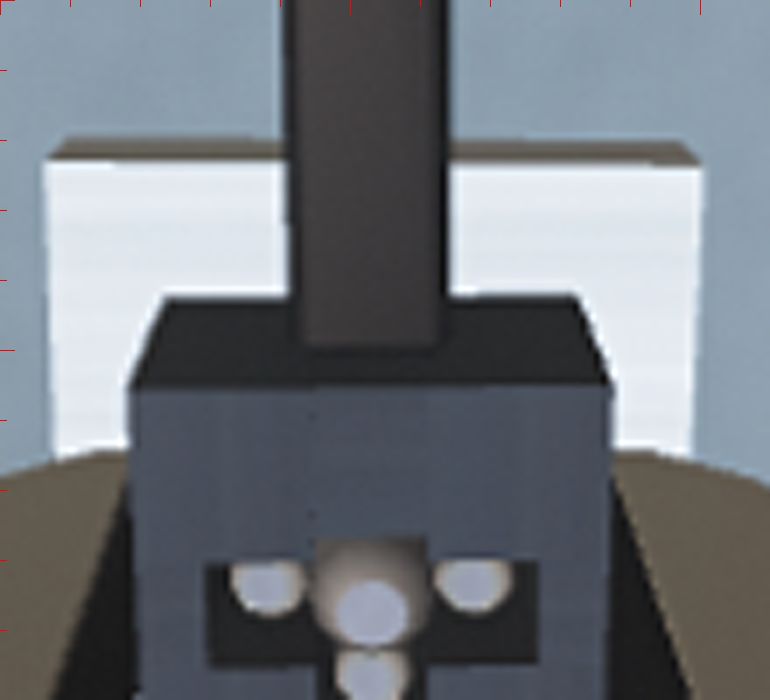

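View pics/s18.png

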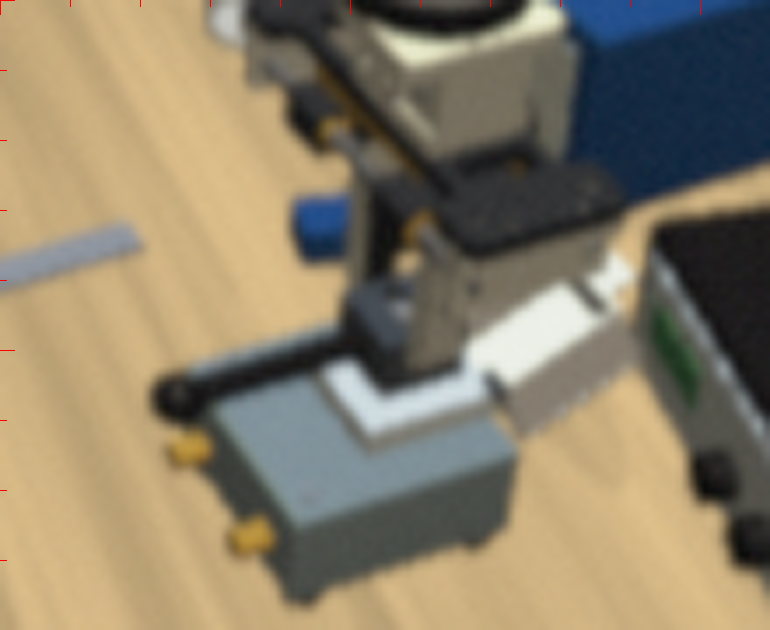

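drive_tool(commands=[{"hand": 32,"xyz": [0,0,0.5],"delta_rot": [0,0,0]},{"hand": 32,"xyz": [0,0,1],"delta_rot": [0,0,0]},{"hand": 32,"xyz": [0,0,1.5],"delta_rot": [0,0,0]},{"hand": 32,"xyz": [0,0,1.8],"delta_rot": [0,0,0]},{"hand": 32,"xyz": [0,0,1.8],"delta_rot": [0,0,0]},{"hand": 46,"xyz": [0,0,1.8],"delta_rot": [0,0,0]},{"hand": 52,"xyz": [0,0,1.8],"delta_rot": [0,0,0]},{"hand": 52,"xyz": [0,0,1.8],"delta_rot": [0,0,0]},{"hand": 52,"xyz": [0,0,1.8],"delta_rot": [0,0,0]},{"hand": 52,"xyz": [0,0,1.8],"delta_rot": [0,0,0]}])

```text
time: 27.15
position: [0.6474, 0.0405, 0.0627]
tool_rot: [-180.0, 0.0, -173.2]
force: [-0.1, -0.6, -0.2]
width: 0.0521
```

drive_tool(commands=[{"hand": 52,"xyz": [0,0,-4],"delta_rot": [0,0,0]},{"hand": 52,"xyz": [0,0,-12],"delta_rot": [0,0,0]},{"hand": 52,"xyz": [0,0,-24],"delta_rot": [0,0,0]},{"hand": 52,"xyz": [0,0,-40],"delta_rot": [0,0,0]},{"hand": 52,"xyz": [0,0,-60],"delta_rot": [0,0,0]},{"hand": 52,"xyz": [0,0,-80],"delta_rot": [0,0,0]},{"hand": 52,"xyz": [0,0,-95],"delta_rot": [0,0,0]},{"hand": 52,"xyz": [0,0,-100],"delta_rot": [0,0,0]},{"hand": 52,"xyz": [0,0,-100],"delta_rot": [0,0,0]},{"hand": 52,"xyz": [0,0,-100],"delta_rot": [0,0,0]}])

```text
time: 28.15
position: [0.6471, 0.0406, 0.1618]
tool_rot: [180.0, -0.1, -173.2]
force: [-0.1, 0.1, -0.1]
width: 0.0523
```

```bash
python3 -c "
from h import *
import pickle
st();w=cam('wrist');d=cam('side')
crop(w,'w19c.png',190,60,130,170,4);crop(d,'s19.png',170,130,200,150,4)
S=np.array([.648,.0407,.0]);a=np.radians(187);ex=np.array([np.cos(a),np.sin(a),0]);ey=np.array([np.sin(a),-np.cos(a),0])
for z in (.107,.112):
  P=[S+.02*x*ex+.02*y*ey+[0,0,z] for x,y in [(1,-1),(1,1),(-1,-1),(-1,1)]]+[S+.108*ex+[0,0,z-.012]]
  print(z,'wrist',((proj(w,P)+.5-[190,60])*4).round(0).tolist(),'side',((proj(d,P)+.5-[170,130])*4).round(0).tolist())
st()
"
```

```text
t 28.15 p [0.6471 0.0406 0.1618] rpy [ 179.9928   -0.056  -173.1714] F [-0.1364  0.1311 -0.0717] w 0.052262185711639986
0.107 wrist [[165.0, 453.0], [340.0, 452.0], [169.0, 618.0], [337.0, 618.0], [252.0, 52.0]] side [[540.0, 280.0], [513.0, 248.0], [587.0, 266.0], [559.0, 234.0], [420.0, 309.0]]
0.112 wrist [[164.0, 457.0], [342.0, 457.0], [168.0, 625.0], [339.0, 625.0], [252.0, 48.0]] side [[540.0, 275.0], [514.0, 243.0], [587.0, 260.0], [560.0, 229.0], [420.0, 304.0]]
t 28.25 p [0.647  0.0406 0.1615] rpy [ 179.9914   -0.0844 -173.1673] F [-0.4364 -0.7923  0.6309] w 0.05189260281420438
```

View pics/w19c.png

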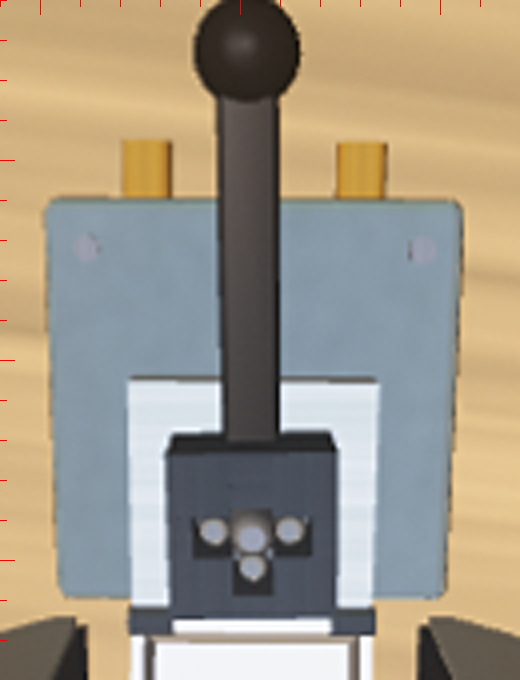

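View pics/s19.png

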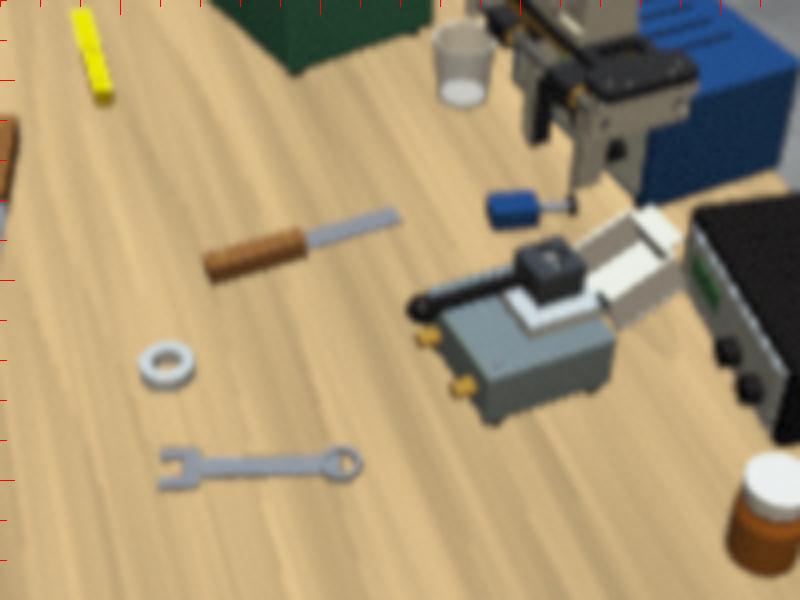

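```bash
python3 -c "
from h import *
print(ticket.finish_job()); st()"
```

```text
the job is handed in; nothing more can be done
None
the job is handed in; nothing more can be done
```

I finished the job and handed it in at about 28 s of the 72 s. No verdict is reported, so what follows is what my last pictures showed.

**What I did:** I used the smaller brown-handled tool. It measured 90 x 21 mm with the blade tip 136 mm out, which fits the description. I levered the cap up by its tab until it fell open, then laid the tool down left of the unit. The spindle's bare side faces the robot, so I turned the lever's arm that way, slid the hub home and let go.

**Final checks:**
- **Cap:** it hangs open behind the unit. I judged this by eye and did not compute the angle.
- **Hub:** the three splines sit in the three slots. The top-face corners agree within about a pixel with a hub fully home (top at 107 mm) and centred on the measured axis.
- **Pry tool and jar:** the tool lies flat on the bench and the jar stands.
- **Robot:** the gripper is open about 80 mm above the hub. The force readings are near zero, under 1 N.

**What disagreed:** the reported TCP lies about 27 mm beyond the real fingertips. My first two grasps of the pry tool closed in the air above it without touching it, and I corrected for the offset from then on. The spindle's angle read 6.6° to 7.6° in different measurements, well within the play of the slots.

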